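# Put the piled check weights back into their storage bases

### The job

The balance check is finished and the four check weights stand piled on the bench. Take the pile apart, lifting only one weight at a time, and put each weight away upright in the storage base whose round well fits it, standing flat on the felt. Set them down gently, never dropping one, and leave the timer and the culture dishes where they are.

Things in the scene. Friction and masses are not known exactly. Their poses are not given: they have to be found in the camera images.
- weight_50: smallest of four steel check weights (50 g): upright cylinder, diameter 26 mm, 18 mm high, with a knob on top (diameter 12 mm, 10 mm high). At first it stands on the 36 mm weight, top of the pile. Underside: round recess 17 mm wide, 11.5 mm deep, loosely over the knob below at the start (lift straight up 11 mm to clear). Origin: centre of the underside, z up; round, yaw means nothing.
- weight_100: second smallest of four steel check weights (100 g): upright cylinder, diameter 36 mm, 18 mm high, with a knob on top (diameter 12 mm, 10 mm high). At first it stands on the 47 mm weight. Underside: round recess 17 mm wide, 11.5 mm deep, loosely over the knob below at the start (lift straight up 11 mm to clear). Origin: centre of the underside, z up; round, yaw means nothing.
- weight_200: second largest of four steel check weights (200 g): upright cylinder, diameter 47 mm, 18 mm high, with a knob on top (diameter 12 mm, 10 mm high). At first it stands on the 62 mm weight. Underside: round recess 17 mm wide, 11.5 mm deep, loosely over the knob below at the start (lift straight up 11 mm to clear). Origin: centre of the underside, z up; round, yaw means nothing.
- weight_500: largest of four steel check weights (500 g): upright cylinder, diameter 62 mm, 22 mm high, with a knob on top (diameter 12 mm, 10 mm high). At first it stands at the bottom of the pile. Flat underside. Carry weights with their underside 0.2 m up: at the edges of the bench stand bottles, taps and devices up to 0.17 m high. Origin: centre of the underside, z up; round, yaw means nothing.
- pot_50: black round storage base of the 26 mm weight, fixed: foot 54 mm wide, 6 mm high; above it 48 mm wide up to the rim, 14 mm high. Its well is 34 mm wide at the felt floor (9 mm high) and opens by a 45 degree cone to 42 mm at the rim, so fingers on a weight's side must stay 5 mm above its underside. Origin: centre of the underside; z up; round.
- pot_100: black round storage base of the 36 mm weight, fixed: foot 64 mm wide, 6 mm high; above it 58 mm wide up to the rim, 14 mm high. Its well is 44 mm wide at the felt floor (9 mm high) and opens by a 45 degree cone to 52 mm at the rim, so fingers on a weight's side must stay 5 mm above its underside. Origin: centre of the underside; z up; round.
- pot_200: black round storage base of the 47 mm weight, fixed: foot 75 mm wide, 6 mm high; above it 69 mm wide up to the rim, 14 mm high. Its well is 55 mm wide at the felt floor (9 mm high) and opens by a 45 degree cone to 63 mm at the rim, so fingers on a weight's side must stay 5 mm above its underside. Origin: centre of the underside; z up; round.
- pot_500: black round storage base of the 62 mm weight, fixed: foot 90 mm wide, 6 mm high; above it 84 mm wide up to the rim, 14 mm high. Its well is 70 mm wide at the felt floor (9 mm high) and opens by a 45 degree cone to 78 mm at the rim, so fingers on a weight's side must stay 5 mm above its underside. Origin: centre of the underside; z up; round.
- timer: white and grey count-down timer lying on its back, 70 x 66 mm, 18 mm high, loose; to be left alone. Origin: centre of the underside.
- dishes: two lidded clear round culture dishes, one on the other, together one piece 92 mm in diameter and 30 mm high, loose; to be left alone. Origin: centre of the underside.

How it is judged (in metres and radians):
At the end, for the whole second after the job is handed in: Each of the four weights stands at rest in its own base: its axis within 8 mm of the well's, its underside within 2.5 mm of the felt floor's height (9 mm above the base's underside), upright within 0.08 rad (horizontal distance between weight_50 and pot_50 below 0.008 m and z of weight_50 in the frame of pot_50 between 0.0065 and 0.0115 m and angle between each of weight_50, weight_100, weight_200, weight_500's own z axis and vertical below 0.08 rad and linear speed of each of weight_50, weight_100, weight_200, weight_500 below 0.02 m/s and horizontal distance between weight_100 and pot_100 below 0.008 m and z of weight_100 in the frame of pot_100 between 0.0065 and 0.0115 m and horizontal distance between weight_200 and pot_200 below 0.008 m and z of weight_200 in the frame of pot_200 between 0.0065 and 0.0115 m and horizontal distance between weight_500 and pot_500 below 0.008 m and z of weight_500 in the frame of pot_500 between 0.0065 and 0.0115 m); the robot touches nothing.
It fails at once if a weight is dropped (falls free of the fingers at more than 0.5 m/s, a fall of about 13 mm) ((contact force between the fingers and weight_50 below 0.05 N and linear speed of weight_50 above 0.5 m/s) or (contact force between the fingers and weight_100 below 0.05 N and linear speed of weight_100 above 0.5 m/s) or (contact force between the fingers and weight_200 below 0.05 N and linear speed of weight_200 above 0.5 m/s) or (contact force between the fingers and weight_500 below 0.05 N and linear speed of weight_500 above 0.5 m/s)).
It fails at once if a weight is carried or pushed more than 30 mm with another still standing on it ((distance of weight_500 from where it was at the start of the episode above 0.03 m and distance between weight_200 and weight_500 below 0.025 m) or (distance of weight_200 from where it was at the start of the episode above 0.03 m and distance between weight_100 and weight_200 below 0.025 m) or (distance of weight_100 from where it was at the start of the episode above 0.03 m and distance between weight_50 and weight_100 below 0.025 m)).
It fails at once if the timer or the dishes are moved more than 20 mm (distance of any of timer, dishes from where it was at the start of the episode above 0.02 m).
It also fails if it takes over 128 s, if anything falls off the work surface, if the arm or the gripper's body presses on something with over 40 N, if the wrist force passes 120 N, or if a joint passes its speed limit or range.

### The arm

A 7-joint arm with a two-finger parallel gripper is mounted at the origin on a cart in front of the work surface, level with it; the furniture and walls round the work are solid. World frame = base frame: x ahead of the robot, y to its left, z up, the work surface at z = 0. Lengths are in mm, angles in rad, forces in N, time in s.
With the tool pointing down it reaches from about 425 to 925 mm from the base axis. Payload 6.8 kg.
Tool frame: the origin (TCP) lies between the finger pads; the fingertips stand 8 mm ahead of it and the grasp point (between the pads) lies 11 mm behind it (r.nose_length is the distance from the TCP to the fingertips, in mm); z points along the fingers, y is the direction in which the jaws open and shut (so a half turn about z gives the same grasp; the last joint's range is limited). The gripper opens to 85 mm and grips with 20 to 120 N. Pads are 22 mm wide; open, the fingers measure 114 mm over their backs; the gripper's body (76 mm by 85 mm) begins 54 mm behind the grasp point. The pads swing forward as they close: fully open they stand 13 mm farther back than shut.
Start: joints at [1.002, 0.477, 0.022, 1.555, -0.011, 1.109, -0.083], TCP at [300.16, -604.609, 215.908] pointing down, gripper open.
Joint ranges: [-2.96, 2.96], [-0.34, 2.1], [-1.41, 1.46], [0.24, 2.44], [-1.37, 4.51], [0.17, 1.92], [-2.96, 2.96]. Speed limits (rad/s): [2.39, 2.39, 3.14, 3.14, 3.14, 3.14, 3.14].

### API

Orientations are given as a unit quaternion [w, x, y, z].
In Python, from plant import r gives the robot as it stands.
- The arm moves only by the tool play_rows, never from a script. Its argument "rows" is a list of rows, each an object with "slide": the shift along the world's x, y, z in m, a list of three; "dr": the turn, a rotation vector about the world's x, y, z in rad, a list of three. In form: [{"slide": [tx, ty, tz], "dr": [wx, wy, wz]}, ...]. A call has 1 to 20 rows; each row shifts and turns the commanded pose from where the row before left it; what a row does not reach is not made up. A row lasts 1/10 s, in which the tool goes at most 50 mm and 8.59 degrees, less where a joint would pass 70% of its speed; a pose out of reach is approached as far as the arm can. A call with a gripper value outside its range is refused whole. "gripper" is the closure, from -1 (fully open) to 1 (shut), so that 0 is half open, set as the call begins (left out, the last holds). The fingers move at their own pace and stop on an object; "newtons" is the grip in N (left out, the last holds). Time passes only in rows, so rows that do not move let the fingers close. It gives the time, the measured TCP pose, the force and the opening at its end, in the units of the state.
- r.read_state(): the state, without advancing time (a new reading comes with each control period).
- r.camera(name): name is "scene" or "top" or "wrist"; returns the picture (384x512x3 uint8, blue, green, red); there is no depth.
- r.camera_info(name): a dict with "camera_matrix" (3x3 intrinsics, pixels), "R" (3x3) and "t" (3): a world point X has camera coordinates R X + t. Camera axes: x right, y down, z forward; pixel columns grow to the right and rows downward; lengths in mm; the calibration is good to about 2 mm. A picture is of the moment at which its call begins: read the wrist's pose just before it. camera_info takes no time and is no camera call; for the wrist camera it gives the pose at the moment of the call.
- r.sign_off(): hands the job in, once; it reports no verdict.
The state is a dict: "clock": time; "joints": joint angles; "qvel": joint speeds; "tau": joint torques, N m; "position": TCP position; "eef_rot": TCP orientation; "force": force on the tool from outside, world axes, zero at the start; "torque": the same for the moment, N m; "grip_width": finger opening in mm.
Only numpy, scipy, OpenCV 4.12 (cv2) and the standard library are available. Lean on these libraries where they do the work, as an engineer would, in place of code of your own. Each camera call takes 0.05 s, during which the arm holds its last target.

## Working session

There is one attempt and no reset: what is moved stays moved. The work goes in short steps, Python scripts to look and compute and a tool call to move; the robot and the scene stay as the last step left them, time stands still between calls to the robot, and variables do not carry over. Pictures are saved under pics/ and viewed, and the job is handed in when it is done.

Besides the shell and the picture viewer there is one more tool, called after "Request:" as name(argument=value, ...) on one line, values as JSON. play_rows: Moves the arm, as the interface text tells. Its arguments: {"type":"object","properties":{"rows":{"type":"array"},"gripper":{"type":"number"},"newtons":{"type":"number"}},"required":["rows"]}

```bash
ls; mkdir -p pics
python3 - <<'E'
from plant import r
import cv2
print(r.read_state())
for n in("scene","top","wrist"):
    i=r.camera_info(n);print(n,i)
    cv2.imwrite(f"pics/{n}0.png",r.camera(n))
E
```

```text
pics
{'clock': 0.0, 'joints': array([ 1.00188525,  0.47782625,  0.02234238,  1.55645187, -0.01153004,
        1.109274  , -0.08309395]), 'qvel': array([ 1.61425309e-03, -1.22944629e-03,  1.76452264e-04,  2.65360467e-04,
       -9.98614658e-04, -5.04643320e-04,  5.65626003e-05]), 'tau': array([ 6.86076032e-05, -5.96469319e+01,  1.60800129e+00, -2.81208390e+01,
        1.25310535e-02,  9.39571444e-03,  1.13520414e-05]), 'position': array([ 299.87383229, -604.04538964,  214.90806167]), 'eef_rot': array([-8.77253150e-04,  9.73572095e-01,  2.28378058e-01, -2.62964874e-04]), 'force': array([-0.25885835,  0.21286607, -0.95911388]), 'torque': array([ 0.02362681, -0.01972942, -0.01684   ]), 'grip_width': 85.26022677110679}
scene {'camera_matrix': array([[427.9314058 ,   0.        , 255.82190382],
       [  0.        , 427.9314058 , 188.50504674],
       [  0.        ,   0.        ,   1.        ]]), 'R': array([[-0.76769128, -0.64062931,  0.01562668],
       [-0.36497161,  0.41705578, -0.83238225],
       [ 0.52673127, -0.64471588, -0.55398159]]), 't': array([ 374.80357032,  219.03891066, 1136.73530737])}
top {'camera_matrix': array([[372.43427152,   0.        , 255.62988556],
       [  0.        , 372.43427152, 197.14974739],
       [  0.        ,   0.        ,   1.        ]]), 'R': array([[-0.00899451, -0.99981497, -0.01700338],
       [-0.99697363,  0.01027944, -0.07705784],
       [ 0.07721837,  0.01625883, -0.99688163]]), 't': array([ 30.5127412 , 500.72016914, 993.64782219])}
wrist {'camera_matrix': array([[282.33655615,   0.        , 254.09162787],
       [  0.        , 282.33655615, 187.39407885],
       [  0.        ,   0.        ,   1.        ]]), 'R': array([[ 4.44206723e-01, -8.95924195e-01, -4.73710960e-04],
       [-8.50667145e-01, -4.21933706e-01,  3.13587876e-01],
       [-2.81150840e-01, -1.38894872e-01, -9.49559066e-01]]), 't': array([-673.69805001,  -41.01709663,  378.59182835])}
```

View pics/scene0.png

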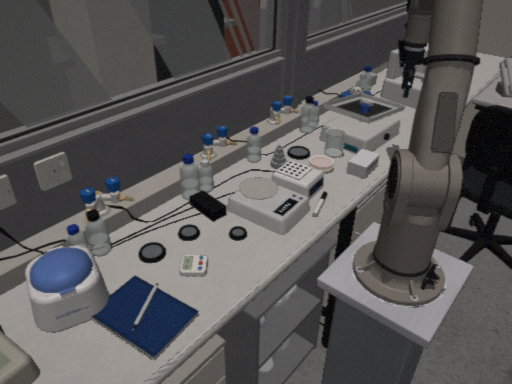

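View pics/top0.png

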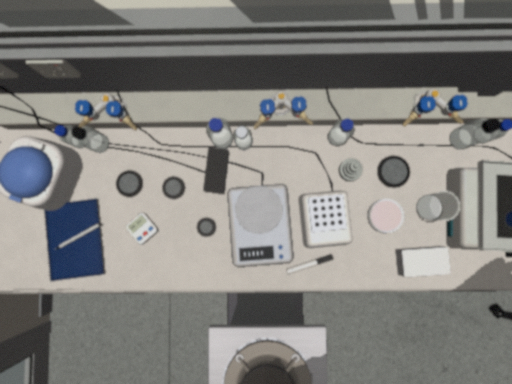

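View pics/wrist0.png

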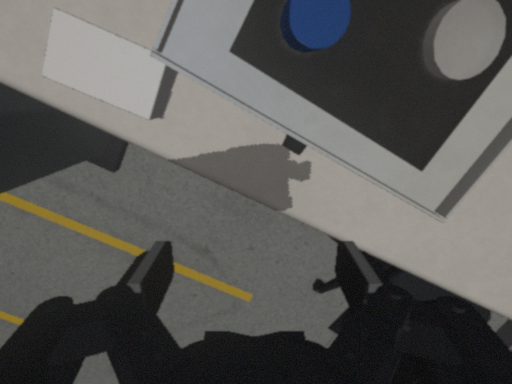

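The scene and top views show the pile at top-view pixel (350,170), the dishes at (386,215) and the timer at (142,229). The pots are at (394,171), (129,183), (174,187) and (206,227). Next I'll measure them.

```bash
cat > h.py <<'E'
import numpy as np,cv2
from plant import r
def proj(n,P,i=None):
    i=i or r.camera_info(n);c=np.asarray(i['R'])@np.asarray(P,float)+i['t'];p=i['camera_matrix']@c;return p[:2]/p[2]
def back(n,uv,z,i=None):
    i=i or r.camera_info(n);R=np.asarray(i['R']);d=R.T@np.linalg.solve(i['camera_matrix'],[uv[0],uv[1],1.]);o=-R.T@i['t']
    return o+d*(z-o[2])/d[2]
E
python3 - <<'E'
from h import *
im=cv2.imread("pics/top0.png")
g=cv2.cvtColor(im,cv2.COLOR_BGR2GRAY)
for uv,w in (((129,183),20),((174,187),18),((206,227),16),((394,171),24)):
    u,v=uv;c=g[v-w:v+w+1,u-w:u+w+1]
    m=(c<110).astype(np.uint8)
    n,l,s,ce=cv2.connectedComponentsWithStats(m)
    k=1+np.argmax(s[1:,4]);
    cs=max(cv2.findContours((l==k).astype(np.uint8),cv2.RETR_EXTERNAL,cv2.CHAIN_APPROX_NONE)[0],key=len)
    e=cv2.fitEllipse(cs);ctr=np.array(e[0])+[u-w,v-w]
    P=back("top",ctr,10);sc=994/372.4
    print(uv,s[k],ctr,P,np.array(e[1])*sc)
print(back("top",(350,170),40),back("top",(386,215),15),back("top",(142,229),10))
a=cv2.resize(im[130:260,90:260],None,fx=4,fy=4,interpolation=2)
b=cv2.resize(im[130:260,310:440],None,fx=4,fy=4,interpolation=2)
cv2.imwrite("pics/a.png",a);cv2.imwrite("pics/b.png",b)
E
```

```text
(129, 183) [  7   8  27  26 468] [129.05992699 183.28702927] [543.86761307 376.16981293  10.        ] [67.08135368 68.27956128]
(174, 187) [  7   8  22  22 276] [173.3475647  187.35012245] [531.22749061 252.90784968  10.        ] [56.01256507 56.86419989]
(206, 227) [  7   7  19  18 207] [206.03561592 226.6402216 ] [422.21411933 162.2570024   10.        ] [46.6232862  47.57571349]
(394, 171) [  8   9  32  31 777] [393.2478466  171.19908714] [ 569.25425475 -352.44635677   10.        ] [81.79375111 84.22816585]
[ 569.49032903 -227.21224496   40.        ] [ 449.24989861 -326.71809882   15.        ] [417.34027615 338.28284018  10.        ]
```

View pics/a.png

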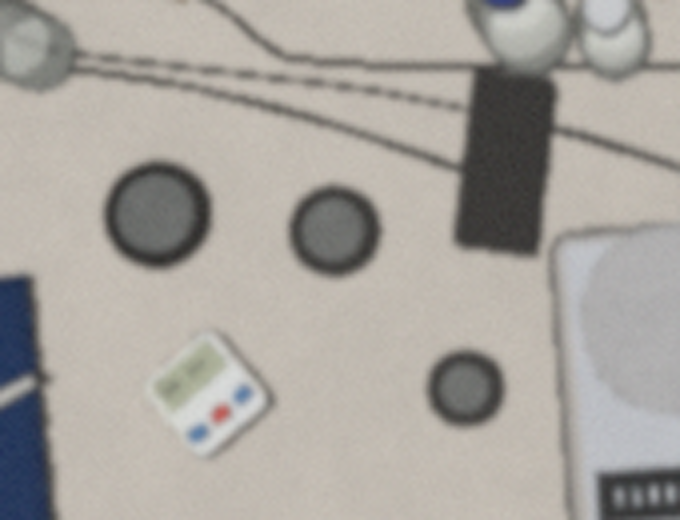

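View pics/b.png

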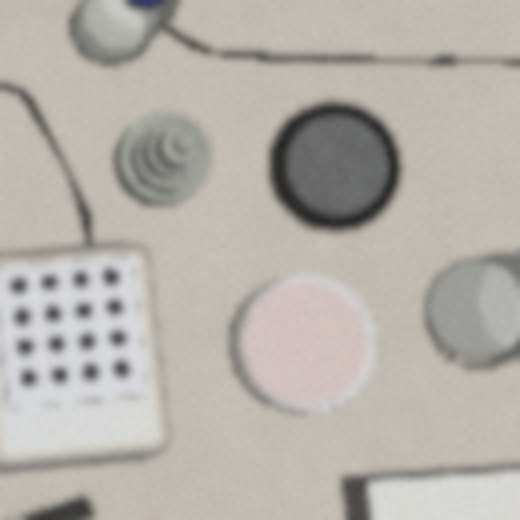

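Run:
```python
from h import *
from scipy.spatial.transform import Rotation as Ro
i=r.camera_info("wrist");s=r.read_state();R=i['R']
c=-R.T@i['t'];q=s['eef_rot'];T=Ro.from_quat([q[1],q[2],q[3],q[0]]).as_matrix()
print("cam in tool",T.T@(c-s['position']),"cam axes in tool\n",(T.T@R.T).round(3));print(T.round(3))
for uv,z in (((338,143),0),((348,125),120),((348,125),160),((330,192),20),((302,192),20),((348,242),20),((225,148),20),((225,190),20)): print(uv,z,back("top",uv,z))
im=cv2.imread("pics/scene0.png")
cv2.imwrite("pics/c.png",cv2.resize(im[110:200,220:380],None,fx=5,fy=5,interpolation=2))
```

```text
cam in tool [  79.42719204   -0.78917709 -157.04834354] cam axes in tool
 [[-0.001 -0.95  -0.313]
 [ 1.    -0.001  0.001]
 [-0.001 -0.313  0.95 ]]
[[ 0.896  0.445 -0.001]
 [ 0.445 -0.896  0.001]
 [-0.    -0.001 -1.   ]]
(338, 143) 0 [ 651.88352693 -205.54446162    0.        ]
(348, 125) 120 [ 670.07321543 -206.36607882  120.        ]
(348, 125) 160 [ 659.19777331 -196.88683233  160.        ]
(330, 192) 20 [ 512.89124747 -176.24626768   20.        ]
(302, 192) 20 [ 513.69087286 -100.43395111   20.        ]
(348, 242) 20 [ 377.71118447 -221.10459554   20.        ]
(225, 148) 20 [637.45461574 108.73308298  20.        ]
(225, 190) 20 [521.37732966 109.04044619  20.        ]
```

View pics/c.png

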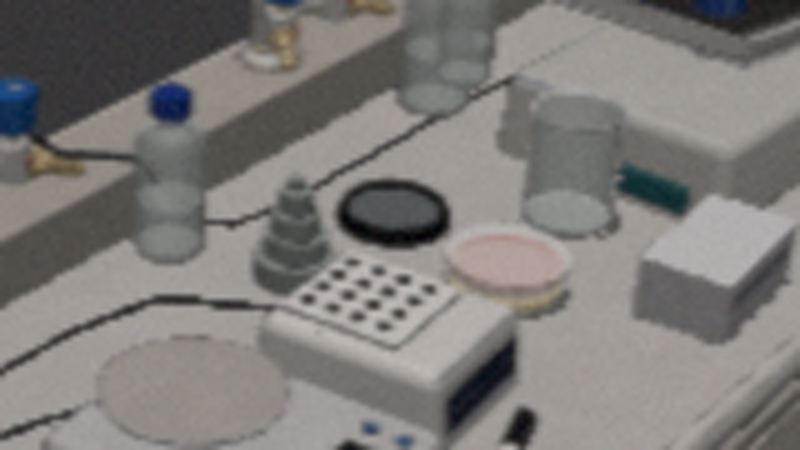

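Request:
play_rows(rows=[{"slide": [0,0,0.04],"dr": [0,0,0]},{"slide": [0.022,0.0315,0.004],"dr": [0,0,0.0925]},{"slide": [0.022,0.0315,0.004],"dr": [0,0,0.0925]},{"slide": [0.022,0.0315,0.004],"dr": [0,0,0.0925]},{"slide": [0.022,0.0315,0.004],"dr": [0,0,0.0925]},{"slide": [0.022,0.0315,0.004],"dr": [0,0,0.0925]},{"slide": [0.022,0.0315,0.004],"dr": [0,0,0.0925]},{"slide": [0.022,0.0315,0.004],"dr": [0,0,0.0925]},{"slide": [0.022,0.0315,0.004],"dr": [0,0,0.0925]},{"slide": [0.022,0.0315,0.004],"dr": [0,0,0.0925]},{"slide": [0.022,0.0315,0.004],"dr": [0,0,0.0925]},{"slide": [0.022,0.0315,0],"dr": [0,0,0.0925]},{"slide": [0.022,0.0315,0],"dr": [0,0,0.0925]},{"slide": [0,0,0],"dr": [0,0,0]},{"slide": [0,0,0],"dr": [0,0,0]},{"slide": [0,0,0],"dr": [0,0,0]}])

```text
clock: 1.75
position: [563.4, -227.9, 295.6]
eef_rot: [-0.0, 0.708, 0.706, -0.001]
force: [-0.9, -0.1, -0.6]
grip_width: 85.6
```

Run:
```python
from h import *
from scipy.spatial.transform import Rotation as Ro
import pickle
s=r.read_state();i=r.camera_info("wrist");im=r.camera("wrist");cv2.imwrite("pics/w1.png",im);pickle.dump(i,open("w1.pkl","wb"))
q=s['eef_rot'];print(s['position'],Ro.from_quat([q[1],q[2],q[3],q[0]]).as_matrix().round(3),s['joints'].round(2),s['clock'])
u=proj("wrist",[562,-225,40],i).astype(int);print(u)
a=im[max(0,u[1]-75):u[1]+75,max(0,u[0]-100):u[0]+100];cv2.imwrite("pics/w1c.png",cv2.resize(a,None,fx=4,fy=4,interpolation=2));print(max(0,u[0]-100),max(0,u[1]-75))
```

```text
[ 563.39033816 -227.90980439  295.56354086] [[ 0.002  1.    -0.001]
 [ 1.    -0.002 -0.001]
 [-0.001 -0.001 -1.   ]] [ 0.55  0.33 -0.35  1.61  0.12  1.23  0.18] 1.75
[254 149]
154 74
```

View pics/w1.png

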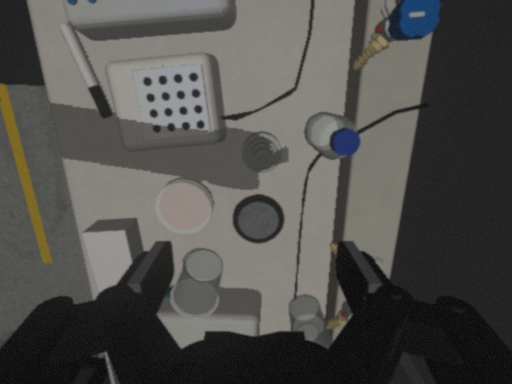

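View pics/w1c.png

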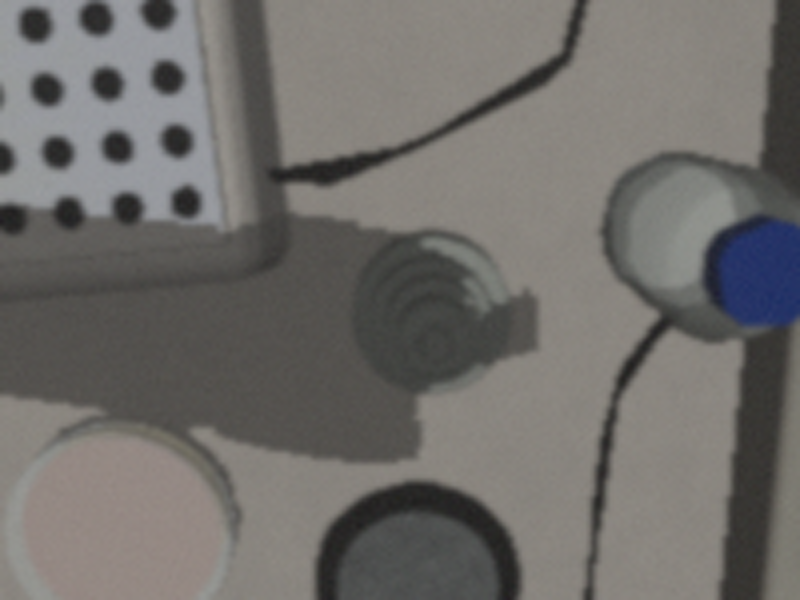

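```bash
cat >> h.py <<'E'
def overlay(n,im,i,cs,fn,org,size,f=6):
    a=cv2.resize(im[org[1]:org[1]+size[1],org[0]:org[0]+size[0]],None,fx=f,fy=f,interpolation=2)
    a=cv2.convertScaleAbs(a,alpha=1.5)
    for (x,y,z,d,col) in cs:
        t=np.linspace(0,2*np.pi,60)
        p=np.array([proj(n,[x+d/2*np.cos(k),y+d/2*np.sin(k),z],i) for k in t])
        p=((p-org+.5)*f-.5).round().astype(int)
        cv2.polylines(a,[p],True,col,1)
    cv2.imwrite(fn,a)
E
python3 - <<'E'
from h import *
import pickle
i=pickle.load(open("w1.pkl","rb"));im=cv2.imread("pics/w1.png")
k=back("wrist",(262.75,159.75),86,i);b=back("wrist",(262.2,152),11,i);print(k,b)
it=r.camera_info("top");print("top knob",back("top",(310+178/4,130+148/4),86), "top 500 c",back("top",(310+163/4,130+159/4),15))
x,y=k[:2]
C=(0,0,255);D=(0,255,0)
overlay("wrist",im,i,[(x,y,86,12,C),(x,y,76,26,D),(x,y,58,36,C),(x,y,40,47,D),(x,y,22,62,C),(x,y,0,62,D)],"pics/o1.png",(210,110),(100,90),6)
E
```

```text
[ 573.40473506 -230.12957434   86.        ] [ 574.65583043 -234.58170911   11.        ]
top knob [ 570.24019424 -227.85115817   86.        ] top 500 c [ 573.8634062  -235.24777661   15.        ]
```

View pics/o1.png

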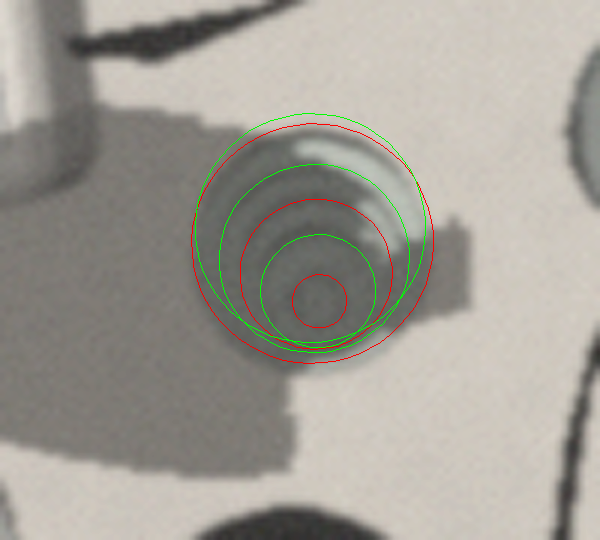

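Request:
play_rows(rows=[{"slide": [0.0086,-0.002,-0.04],"dr": [0,0,0]},{"slide": [0,0,-0.05],"dr": [0,0,0]},{"slide": [0,0,-0.05],"dr": [0,0,0]},{"slide": [0,0,-0.02],"dr": [0,0,0]},{"slide": [0,0,0],"dr": [0,0,0]},{"slide": [0,0,0],"dr": [0,0,0]},{"slide": [0,0,0],"dr": [0,0,0]}], gripper=-0.2, newtons=30)

```text
clock: 2.5
position: [574.1, -229.6, 138.1]
eef_rot: [0.002, 0.708, 0.707, 0.001]
force: [-0.2, 0.5, 0.3]
grip_width: 51.4
```

Run:
```python
from h import *
import pickle
s=r.read_state();i=r.camera_info("wrist");im=r.camera("wrist");cv2.imwrite("pics/w2.png",im);pickle.dump(i,open("w2.pkl","wb"))
print(s['position'],s['grip_width'],r.nose_length,s['clock'])
x,y=572,-230
C=(0,0,255);D=(0,255,0)
print(proj("wrist",[x,y,86],i))
overlay("wrist",im,i,[(x,y,86,12,C),(x,y,76,26,D),(x,y,58,36,C),(x,y,40,47,D),(x,y,22,62,C),(x,y,0,62,D)],"pics/o2.png",(130,90),(260,200),3)
```

```text
[ 574.05805825 -229.57468329  138.1361792 ] 51.434210939749306 8.0 2.5
[252.77750954 201.51426082]
```

View pics/o2.png

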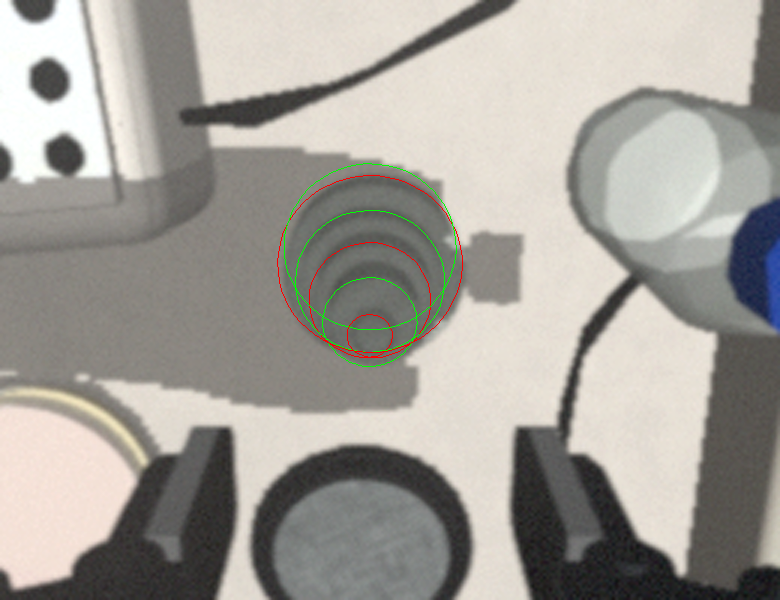

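Run:
```python
from h import *
import pickle
i=pickle.load(open("w2.pkl","rb"));im=cv2.imread("pics/w2.png")
e=np.clip((im.astype(float)-50)*3.2,0,255).astype(np.uint8)
a=cv2.resize(e[140:225,210:300],None,fx=7,fy=7,interpolation=2);cv2.imwrite("pics/e2.png",a)
print(im[140:225,210:300].min(),proj("wrist",TCP:=r.read_state()['position'],i))
```

```text
51 [256.11211277 231.24117265]
```

View pics/e2.png

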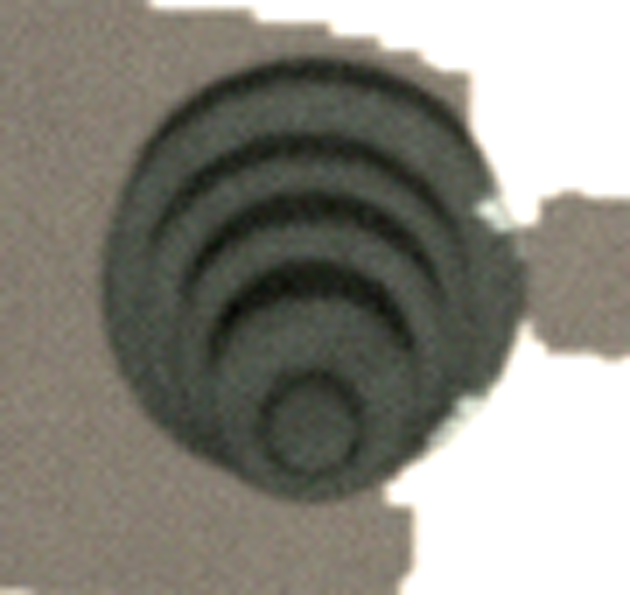

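Run:
```python
from h import *
import pickle
i=pickle.load(open("w2.pkl","rb"));im=cv2.imread("pics/w2.png")
e=np.clip((im.astype(float)-50)*2.2,0,255).astype(np.uint8)
k=back("wrist",(254.0,200.2),86,i);print(k)
C=(0,0,255);D=(0,255,0)
# bottom contact at top edge: back-projected dark-band lower/upper edges, column ~ 311/7+210
for nm,v,z,rad in (("500base",55,0,31),("500top",83,22,31),("200top",157,40,23.5),("200base",132,22,23.5),("100base",190,40,18),("100top",222,58,18),("50base",258,58,13),("50top",297,76,13)):
    p=back("wrist",(210+312/7-.07,140+v/7-.4),z,i);print(nm,p.round(1),"centre y",round(p[1]-rad,1))
for nm,l,rr_,v,z in (("500",103,525,285,22),("200",148,470,290,40),("50",208,415,390,76)):
    print(nm,[back("wrist",(210+c/7-.07,140+v/7),z,i)[0].round(1) for c in (l,rr_)])
x,y=k[:2]
overlay("wrist",e,i,[(x,y,86,12,C),(x,y,76,26,D),(x,y,58,36,C),(x,y,40,47,D),(x,y,22,62,C)],"pics/o3.png",(210,140),(90,85),7)
```

```text
[ 572.9717941  -228.88719315   86.        ]
500base [ 573.8 -202.5    0. ] centre y -233.5
500top [ 573.7 -202.4   22. ] centre y -233.4
200top [ 573.6 -208.8   40. ] centre y -232.3
200base [ 573.7 -209.4   22. ] centre y -232.9
100base [ 573.6 -213.3   40. ] centre y -231.3
100top [ 573.5 -212.8   58. ] centre y -230.8
50base [ 573.5 -217.4   58. ] centre y -230.4
50top [ 573.4 -216.9   76. ] centre y -229.9
500 [np.float64(543.5), np.float64(604.4)]
200 [np.float64(551.4), np.float64(594.9)]
50 [np.float64(561.2), np.float64(585.6)]
```

View pics/o3.png

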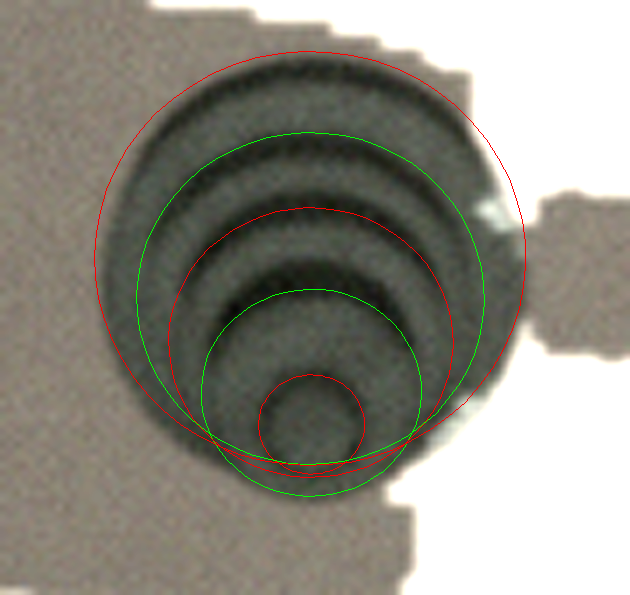

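Run:
```python
from h import *
import pickle
i=pickle.load(open("w2.pkl","rb"));im=cv2.imread("pics/w2.png")
e=np.clip((im.astype(float)-10)*3,0,255).astype(np.uint8)
cv2.imwrite("pics/f2.png",cv2.resize(e[210:384,150:360],None,fx=3.4,fy=3.4,interpolation=2))
T=r.read_state()['position']
s=r.camera("scene");cv2.imwrite("pics/s2.png",s)
p=proj("scene",T);print(p,[proj("scene",T+np.array([a,0,-8])) for a in(-26,26)],[proj("scene",T+np.array([a,0,25])) for a in(-26,26)])
o=np.array([230,80]);a=cv2.resize(s[80:190,230:350],None,fx=6,fy=6,interpolation=2)
a=np.clip(a.astype(float)*1.5,0,255).astype(np.uint8)
for q,c in ((T,(0,0,255)),(T+[0,0,-8],(0,255,0)),(T+[0,0,20],(255,0,0)),(np.array([573.3,-229.7,86]),(0,255,255))):
    u=((proj("scene",q)-o)*6).astype(int);cv2.circle(a,tuple(map(int,u)),4,c,-1)
cv2.imwrite("pics/s2c.png",a[:600])
```

```text
[279.38250875 131.50505274] [array([285.18197892, 135.75652627]), array([273.48034298, 131.38867084])] [array([285.69273623, 127.17960518]), array([273.84019757, 122.91442421])]
```

View pics/f2.png

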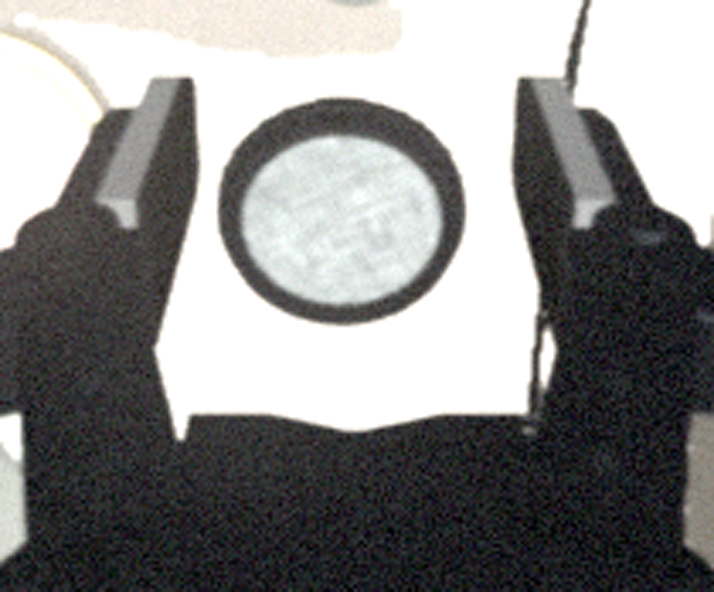

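View pics/s2c.png

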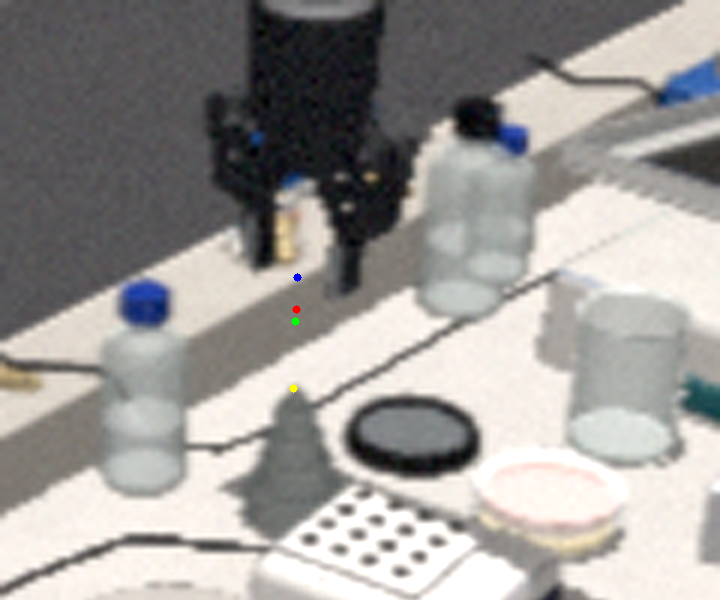

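Request:
play_rows(rows=[{"slide": [-0.0007,0,-0.025],"dr": [0,0,0]},{"slide": [0,0,-0.025],"dr": [0,0,0]},{"slide": [0,0,-0.015],"dr": [0,0,0]},{"slide": [0,0,0],"dr": [0,0,0]},{"slide": [0,0,0],"dr": [0,0,0]}])

```text
clock: 3.1
position: [572.7, -228.7, 71.8]
eef_rot: [0.0, 0.707, 0.707, 0.0]
force: [-0.1, 0.4, 0.4]
grip_width: 51.4
```

```bash
cat >> h.py <<'E'
def look(tag,o=(230,80),sz=(120,100)):
    T=r.read_state()['position'];s=r.camera("scene");w=r.camera("wrist")
    f=6;a=cv2.resize(s[o[1]:o[1]+sz[1],o[0]:o[0]+sz[0]],None,fx=f,fy=f,interpolation=2)
    a=np.clip(a.astype(float)*1.6,0,255).astype(np.uint8)
    for dz,c in ((0,(0,0,255)),(8,(0,255,0)),(16,(255,0,0))):
        u=((proj("scene",T+[0,0,dz])-o+.5)*f).astype(int);cv2.circle(a,tuple(map(int,u)),2,c,-1)
    cv2.imwrite(f"pics/{tag}s.png",a)
    e=np.clip((w.astype(float)-10)*2.5,0,255).astype(np.uint8)
    cv2.imwrite(f"pics/{tag}w.png",cv2.resize(e[120:300,150:360],None,fx=3.3,fy=3.3,interpolation=2));cv2.imwrite(f"pics/{tag}raw.png",w)
    print(T,r.read_state()['grip_width'],r.read_state()['clock'],proj("wrist",T))
E
python3 -c "
from h import *
look('k3')"
```

```text
[ 572.70775292 -228.72634372   71.77570498] 51.28714370941618 3.2 [255.2376783  230.78367653]
```

View pics/k3s.png

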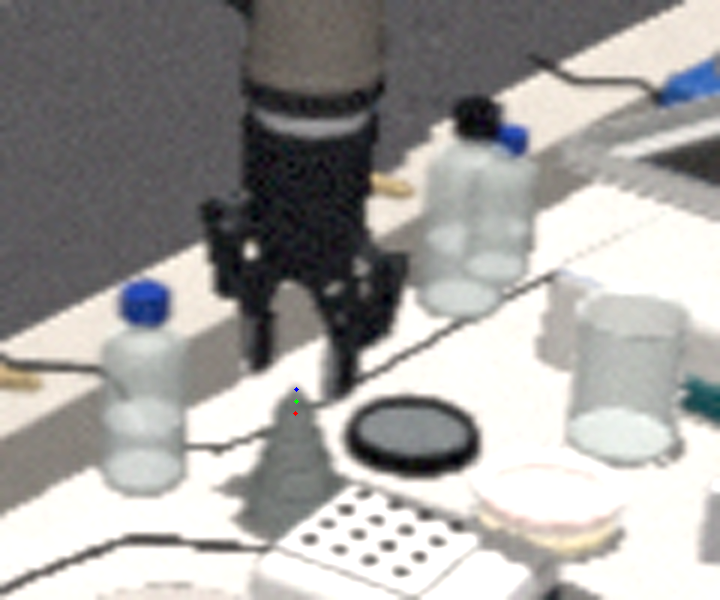

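View pics/k3w.png

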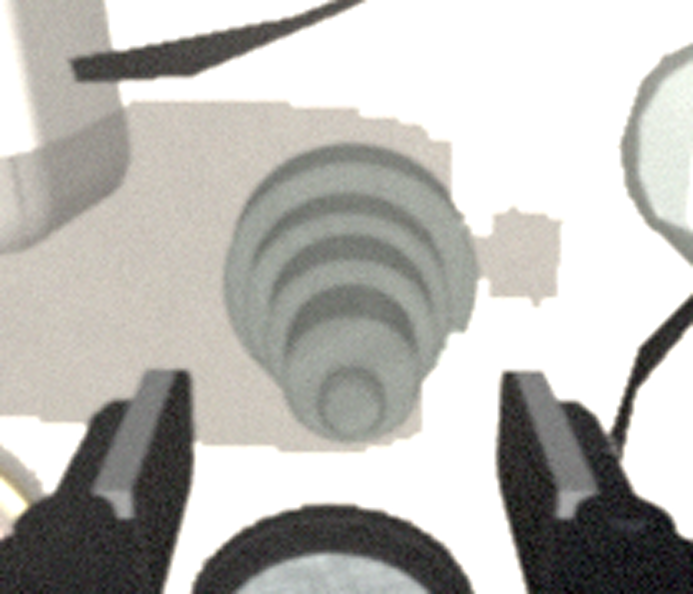

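Request:
play_rows(rows=[{"slide": [0.0005,-0.001,-0.01],"dr": [0,0,0]},{"slide": [0,0,-0.01],"dr": [0,0,0]},{"slide": [0,0,-0.003],"dr": [0,0,0]},{"slide": [0,0,0],"dr": [0,0,0]},{"slide": [0,0,0],"dr": [0,0,0]}])

```text
clock: 3.7
position: [572.5, -229.5, 47.7]
eef_rot: [-0.0, 0.707, 0.707, -0.0]
force: [-0.4, -0.0, -0.3]
grip_width: 51.1
```

```bash
python3 -c "
from h import *
look('k4')"
```

```text
[ 572.54070188 -229.52247629   47.7426085 ] 50.94853505126774 3.8 [255.58731939 231.01537526]
```

View pics/k4s.png

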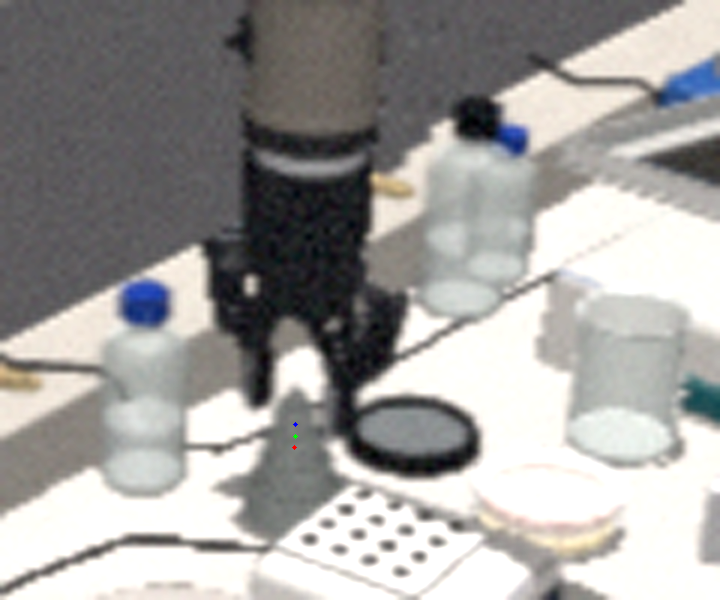

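View pics/k4w.png

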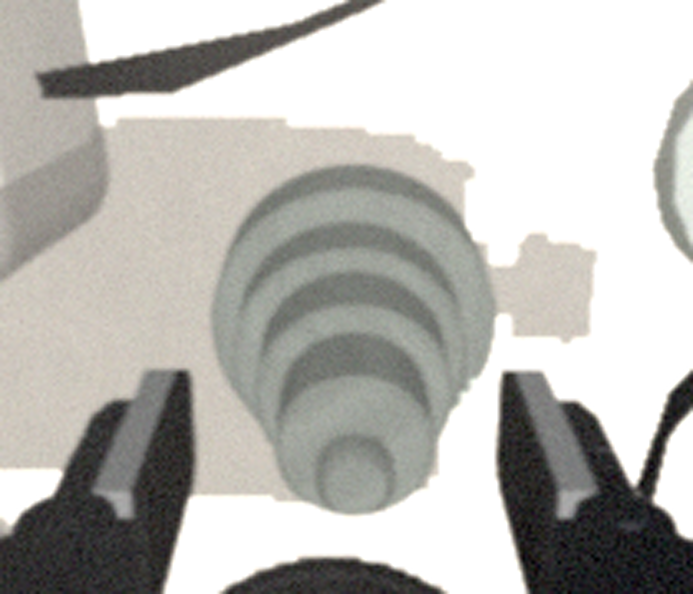

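Request:
play_rows(rows=[{"slide": [0.0005,0,0],"dr": [0,0,0]},{"slide": [0,0,0],"dr": [0,0,0]},{"slide": [0,0,0],"dr": [0,0,0]},{"slide": [0,0,0],"dr": [0,0,0]},{"slide": [0,0,0],"dr": [0,0,0]},{"slide": [0,0,0],"dr": [0,0,0]},{"slide": [0,0,0],"dr": [0,0,0]},{"slide": [0,0,0],"dr": [0,0,0]}], gripper=1, newtons=30)

```text
clock: 4.6
position: [573.4, -229.7, 48.4]
eef_rot: [0.0, 0.707, 0.707, 0.0]
force: [-0.7, 0.2, 5.7]
grip_width: 24.4
```

```bash
python3 -c "
from h import *
look('k5')"
```

```text
[ 573.43464352 -229.70767751   48.35169193] 24.53725395299624 4.7 [256.04976427 231.53443868]
```

View pics/k5s.png

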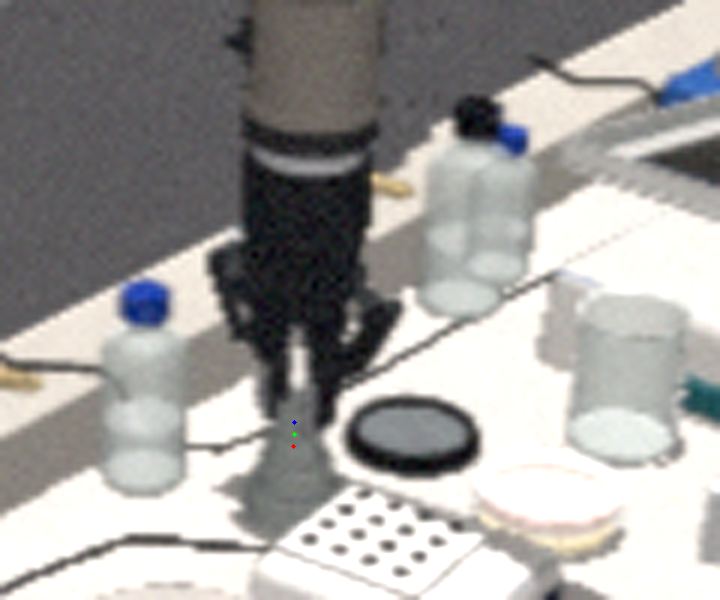

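View pics/k5w.png

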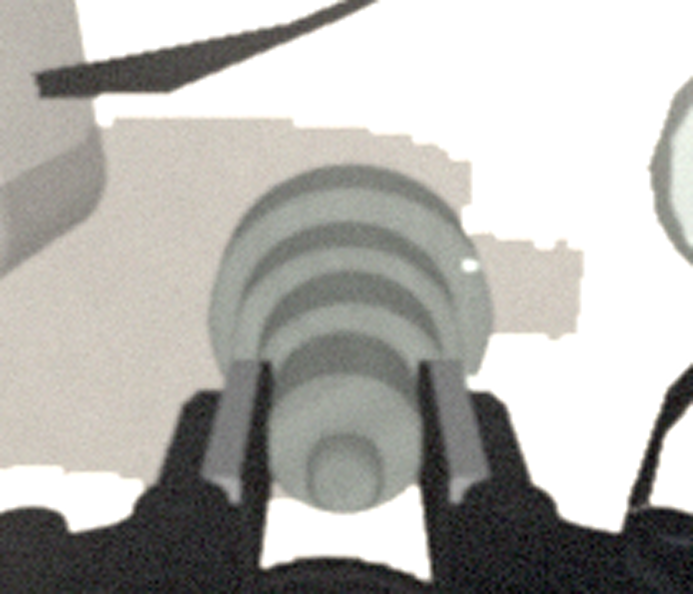

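Request:
play_rows(rows=[{"slide": [0,0,0.004],"dr": [0,0,0]},{"slide": [0,0,0.008],"dr": [0,0,0]},{"slide": [0,0,0.015],"dr": [0,0,0]},{"slide": [0,0,0.025],"dr": [0,0,0]},{"slide": [0,0,0.035],"dr": [0,0,0]},{"slide": [0,0,0.035],"dr": [0,0,0]},{"slide": [0,0,0.03],"dr": [0,0,0]},{"slide": [0,0,0],"dr": [0,0,0]},{"slide": [0,0,0],"dr": [0,0,0]}])

```text
clock: 5.6
position: [573.3, -229.7, 201.3]
eef_rot: [0.001, 0.707, 0.707, 0.0]
force: [0.0, -0.1, -1.2]
grip_width: 23.9
```

```bash
python3 -c "
from h import *
look('k6',o=(220,60))
i=r.camera_info('wrist');w=cv2.imread('pics/k6raw.png');e=np.clip((w.astype(float)-40)*2.5,0,255).astype(np.uint8)
cv2.imwrite('pics/k6e.png',cv2.resize(e[140:300,190:320],None,fx=4.5,fy=3.7,interpolation=2))"
```

```text
[ 573.34201599 -229.74206937  201.30508425] 24.7053844901197 5.7 [257.97332856 233.55645821]
```

View pics/k6s.png

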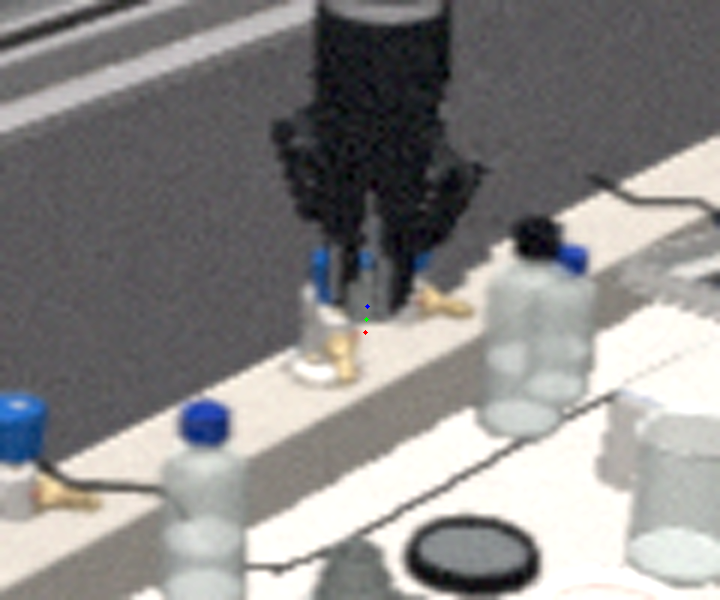

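View pics/k6w.png

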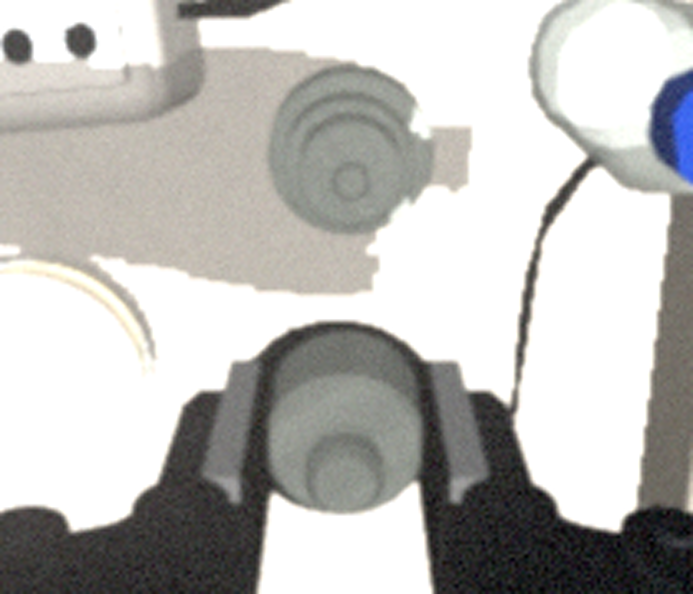

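Request:
play_rows(rows=[{"slide": [-0.006,0.016,0],"dr": [0,0,0]},{"slide": [-0.0115,0.03,0],"dr": [0,0,0]},{"slide": [-0.0154,0.04,0],"dr": [0,0,0]},{"slide": [-0.0154,0.04,0],"dr": [0,0,0]},{"slide": [-0.0154,0.04,0],"dr": [0,0,0]},{"slide": [-0.0154,0.04,0],"dr": [0,0,0]},{"slide": [-0.0154,0.04,0],"dr": [0,0,0]},{"slide": [-0.0154,0.04,0],"dr": [0,0,0]},{"slide": [-0.0154,0.04,0],"dr": [0,0,0]},{"slide": [-0.0154,0.04,0],"dr": [0,0,0]},{"slide": [-0.007,0.018,0],"dr": [0,0,0]},{"slide": [-0.003,0.008,0],"dr": [0,0,0]},{"slide": [0,0,0],"dr": [0,0,0]},{"slide": [0,0,0],"dr": [0,0,0]},{"slide": [0,0,0],"dr": [0,0,0]}])

```text
clock: 7.2
position: [422.7, 160.9, 199.6]
eef_rot: [0.0, 0.708, 0.706, -0.0]
force: [0.2, -0.3, -0.1]
grip_width: 24.2
```

```bash
cat >> h.py <<'E'
def potfit(tag,x,y,drim,z=14):
    i=r.camera_info("wrist");im=r.camera("wrist");cv2.imwrite(f"pics/{tag}.png",im)
    u=proj("wrist",[x,y,z],i);print("exp",u)
    # felt/rim: dark ring mask
    g=cv2.cvtColor(im,cv2.COLOR_BGR2GRAY)
    o=np.maximum((u-60).astype(int),0);c=np.clip(cv2.convertScaleAbs(im[o[1]:o[1]+120,o[0]:o[0]+120],alpha=1.5),0,255)
    a=cv2.resize(c,None,fx=5,fy=5,interpolation=2)
    t=np.linspace(0,2*np.pi,60)
    for (d,zz,col) in ((drim,14,(0,0,255)),(drim+6,0,(0,255,0)),(drim-14,9,(255,0,0)),(drim-6,14,(0,255,255))):
        p=np.array([proj("wrist",[x+d/2*np.cos(k),y+d/2*np.sin(k),zz],i) for k in t]);p=((p-o+.5)*5).round().astype(int)
        cv2.polylines(a,[p],True,col,1)
    cv2.imwrite(f"pics/{tag}o.png",a);print(r.read_state()['position'],o)
E
python3 -c "
from h import *
look('k7',o=(190,150))
potfit('p50',422.2,162.3,48)"
```

```text
[422.69446435 160.8948946  199.60703882] 24.438352877641808 7.3 [255.95258079 231.82651025]
exp [254.6993992  161.45869941]
[422.68752888 161.41889523 199.78749262] [194 101]
```

View pics/k7w.png

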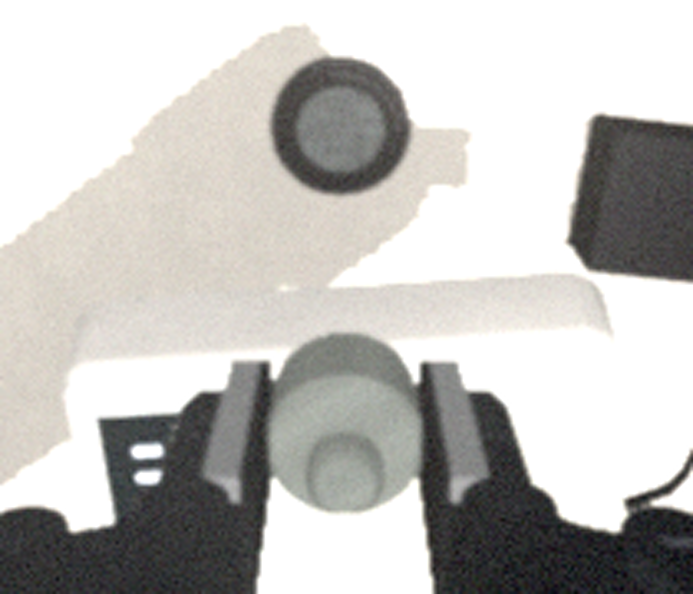

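View pics/p50o.png

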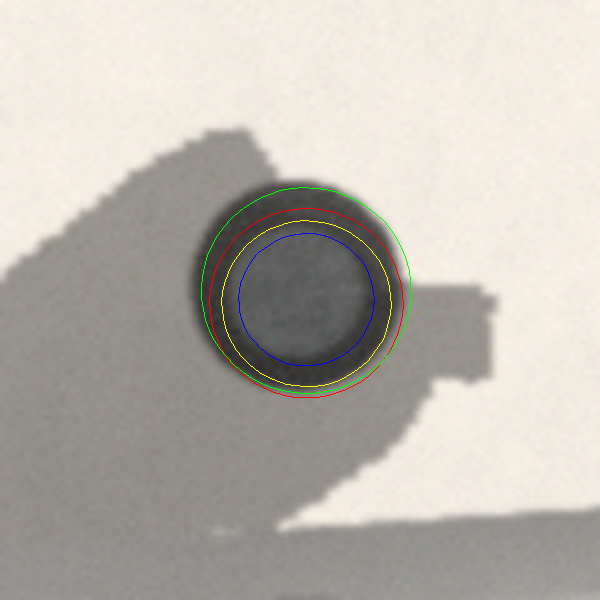

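Request:
play_rows(rows=[{"slide": [-0.0015,0.0016,-0.03],"dr": [0,0,0]},{"slide": [0,0,-0.045],"dr": [0,0,0]},{"slide": [0,0,-0.045],"dr": [0,0,0]},{"slide": [0,0,-0.035],"dr": [0,0,0]},{"slide": [0,0,-0.02],"dr": [0,0,0]},{"slide": [0,0,-0.0077],"dr": [0,0,0]},{"slide": [0,0,0],"dr": [0,0,0]},{"slide": [0,0,0],"dr": [0,0,0]}])

```text
clock: 8.15
position: [421.7, 164.3, 18.1]
eef_rot: [0.0, 0.707, 0.707, 0.001]
force: [-0.4, -1.1, -1.0]
grip_width: 24.8
```

```bash
python3 -c "
from h import *
look('k8',o=(180,160))
potfit('p50b',421.2,163,48)"
```

```text
[421.74565714 164.25263154  18.09329648] 24.393282570223207 8.25 [255.67503882 231.32480824]
exp [254.76486146 230.13040591]
[421.88945037 164.27784868  18.39390661] [194 170]
```

View pics/k8w.png

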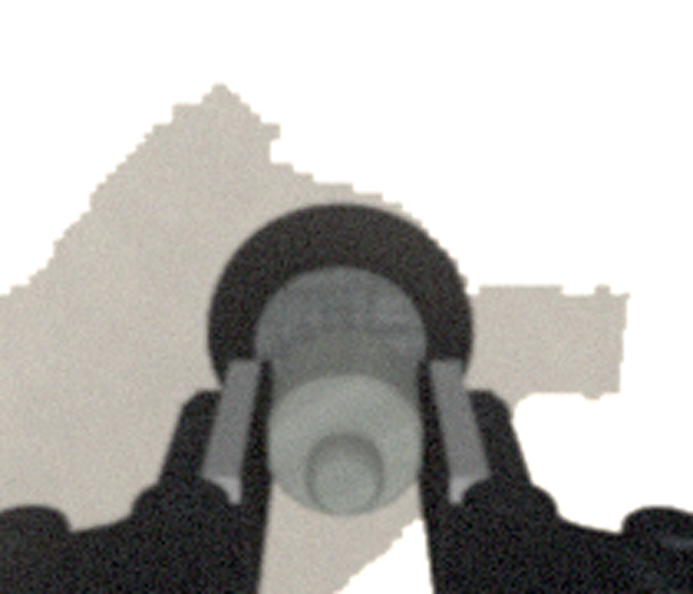

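View pics/k8s.png

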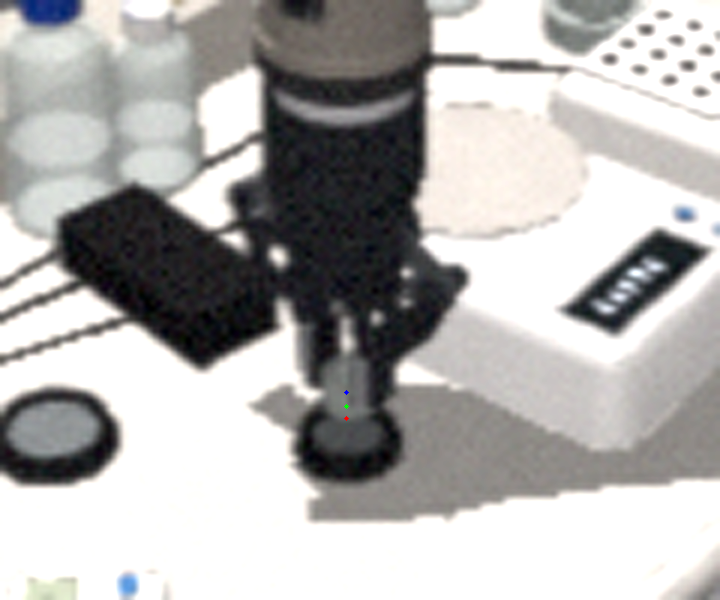

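```bash
python3 -c "
from h import *
print(back('wrist',(253.3,120+267/3.3),9)-[0,17,0],back('wrist',(150+255/3.3,225),9)[0],back('wrist',(150+427/3.3,225),9)[0])
print('rim top', back('wrist',(253.3,120+203/3.3),6)-[0,27,0])
print('knob',back('wrist',(150+344/3.3,120+473/3.3),18.2+9.6+28), r.read_state()['position'])"
```

```text
[420.21610499 163.86808946   9.        ] 403.2882832909427 437.13330572147606
rim top [420.23593968 165.7411876    6.        ]
knob [420.67889909 166.12070121  55.8       ] [421.88945037 164.27784868  18.39390661]
```

Request:
play_rows(rows=[{"slide": [-0.0006,-0.001,-0.004],"dr": [0,0,0]},{"slide": [0,0,-0.004],"dr": [0,0,0]},{"slide": [0,0,-0.004],"dr": [0,0,0]},{"slide": [0,0,-0.002],"dr": [0,0,0]},{"slide": [0,0,-0.001],"dr": [0,0,0]},{"slide": [0,0,0],"dr": [0,0,0]},{"slide": [0,0,0],"dr": [0,0,0]}])

```text
clock: 9.0
position: [420.3, 163.1, 2.2]
eef_rot: [-0.0, 0.707, 0.707, 0.0]
force: [-0.0, -0.5, -0.7]
grip_width: 24.5
```

Request:
play_rows(rows=[{"slide": [0,0,-0.001],"dr": [0,0,0]},{"slide": [0,0,-0.001],"dr": [0,0,0]},{"slide": [0,0,0],"dr": [0,0,0]}])

```text
clock: 9.3
position: [420.2, 163.0, 0.1]
eef_rot: [-0.0, 0.707, 0.707, -0.0]
force: [-0.6, -0.2, 0.0]
grip_width: 24.3
```

Request:
play_rows(rows=[{"slide": [0,0,-0.0005],"dr": [0,0,0]},{"slide": [0,0,-0.0005],"dr": [0,0,0]},{"slide": [0,0,0],"dr": [0,0,0]}])

```text
clock: 9.6
position: [420.3, 163.0, -0.7]
eef_rot: [0.0, 0.707, 0.707, 0.0]
force: [-0.8, -0.7, 1.4]
grip_width: 24.6
```

Request:
play_rows(rows=[{"slide": [0,0,-0.0005],"dr": [0,0,0]},{"slide": [0,0,-0.0005],"dr": [0,0,0]},{"slide": [0,0,0],"dr": [0,0,0]}])

```text
clock: 9.9
position: [420.3, 163.0, -0.9]
eef_rot: [0.0, 0.707, 0.707, -0.0]
force: [-3.3, -2.5, 17.6]
grip_width: 24.6
```

```bash
python3 -c "
from h import *
look('k9',o=(180,160))"
```

```text
[420.34197246 163.01908887  -0.85556167] 24.52309737719084 10.0 [256.00582552 231.43535105]
```

View pics/k9w.png

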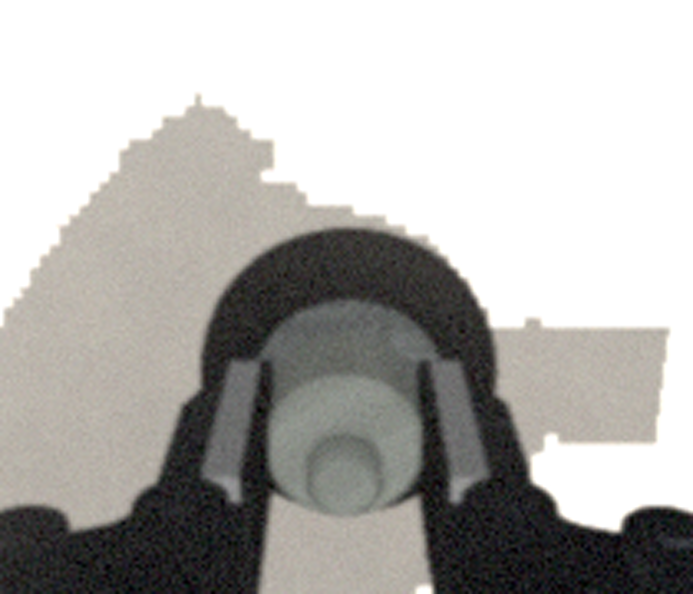

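Request:
play_rows(rows=[{"slide": [0,0,0.0006],"dr": [0,0,0]},{"slide": [0,0,0],"dr": [0,0,0]}])

```text
clock: 10.2
position: [420.3, 163.0, -0.8]
eef_rot: [0.0, 0.707, 0.707, 0.0]
force: [-2.9, -1.5, 9.8]
grip_width: 24.3
```

Request:
play_rows(rows=[{"slide": [0,0,0],"dr": [0,0,0]},{"slide": [0,0,0],"dr": [0,0,0]},{"slide": [0,0,0],"dr": [0,0,0]},{"slide": [0,0,0.005],"dr": [0,0,0]},{"slide": [0,0,0.015],"dr": [0,0,0]},{"slide": [0,0,0.03],"dr": [0,0,0]},{"slide": [0,0,0.04],"dr": [0,0,0]},{"slide": [0,0,0.04],"dr": [0,0,0]},{"slide": [0,0,0.04],"dr": [0,0,0]},{"slide": [0,0,0.03],"dr": [0,0,0]},{"slide": [0,0,0],"dr": [0,0,0]},{"slide": [0,0,0],"dr": [0,0,0]}], gripper=-0.1)

```text
clock: 11.4
position: [420.4, 162.9, 199.3]
eef_rot: [0.001, 0.707, 0.707, 0.001]
force: [0.3, -0.0, -0.7]
grip_width: 47.2
```

```bash
python3 -c "
from h import *
look('k10',o=(180,160))
potfit('p50c',420.5,163.5,48)"
```

```text
[420.40966594 162.85779166 199.26335099] 46.99626235260108 11.5 [257.65389561 232.01527498]
exp [256.25361659 161.79437916]
[419.30134001 162.49255695 197.55530804] [196 101]
```

View pics/p50co.png

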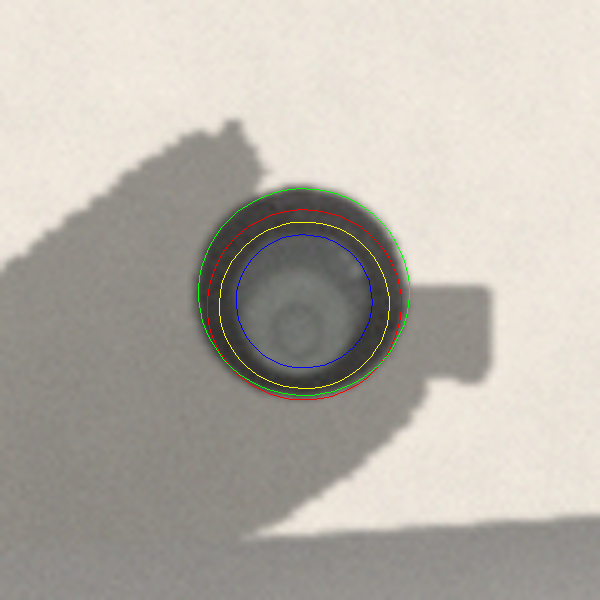

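Request:
play_rows(rows=[{"slide": [0.008,-0.02,0],"dr": [0,0,0]},{"slide": [0.015,-0.039,0],"dr": [0,0,0]},{"slide": [0.017,-0.044,0],"dr": [0,0,0]},{"slide": [0.017,-0.044,0],"dr": [0,0,0]},{"slide": [0.017,-0.044,0],"dr": [0,0,0]},{"slide": [0.017,-0.044,0],"dr": [0,0,0]},{"slide": [0.017,-0.044,0],"dr": [0,0,0]},{"slide": [0.017,-0.044,0],"dr": [0,0,0]},{"slide": [0.015,-0.039,0],"dr": [0,0,0]},{"slide": [0.0104,-0.025,-0.01],"dr": [0,0,0]},{"slide": [0.003,-0.007,-0.03],"dr": [0,0,0]},{"slide": [0,0,-0.03],"dr": [0,0,0]},{"slide": [0,0,0],"dr": [0,0,0]},{"slide": [0,0,0],"dr": [0,0,0]},{"slide": [0,0,0],"dr": [0,0,0]}], gripper=-0.45)

```text
clock: 13.05
position: [574.6, -230.6, 130.0]
eef_rot: [0.001, 0.707, 0.707, 0.0]
force: [-0.1, -0.4, 0.6]
grip_width: 61.9
```

```bash
cat >> h.py <<'E'
def pile(tag,cs):
    i=r.camera_info("wrist");T=r.read_state();im=r.camera("wrist");cv2.imwrite(f"pics/{tag}.png",im)
    e=np.clip((im.astype(float)-45)*2.4,0,255).astype(np.uint8)
    u=proj("wrist",[cs[0][0],cs[0][1],cs[0][2]],i).astype(int);o=(u[0]-55,max(0,u[1]-60))
    overlay("wrist",e,i,cs,f"pics/{tag}o.png",o,(110,100),6);print(o,T['position'],T['grip_width'],T['clock'])
    import pickle;pickle.dump(i,open(f"{tag}.pkl","wb"))
E
python3 -c "
from h import *
C=(0,0,255);D=(0,255,0)
pile('q2',[(573.5,-231,68,12,C),(573.5,-231,58,36,D),(573.5,-232.5,40,47,C),(573.7,-233.5,22,62,D)])"
```

```text
(np.int64(199), np.int64(137)) [ 574.56872127 -230.63322276  130.01013287] 61.940028760615625 13.05
```

View pics/q2o.png

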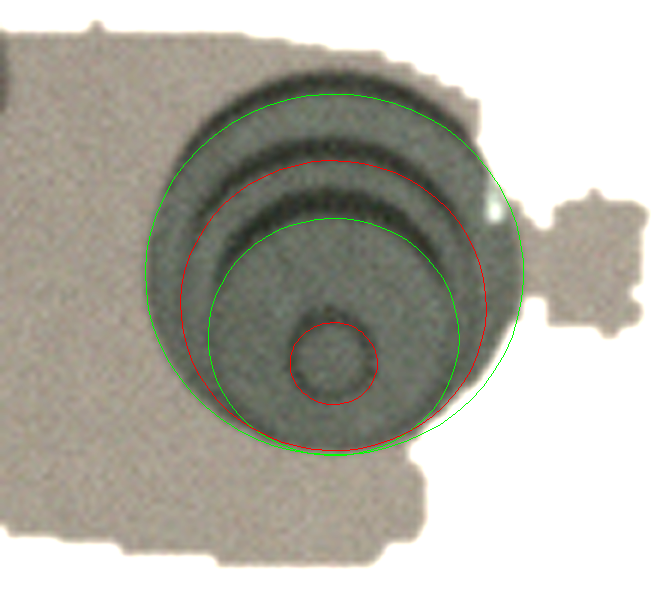

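Request:
play_rows(rows=[{"slide": [-0.001,-0.0004,-0.025],"dr": [0,0,0]},{"slide": [0,0,-0.03],"dr": [0,0,0]},{"slide": [0,0,-0.025],"dr": [0,0,0]},{"slide": [0,0,-0.015],"dr": [0,0,0]},{"slide": [0,0,-0.005],"dr": [0,0,0]},{"slide": [0,0,0],"dr": [0,0,0]},{"slide": [0,0,0],"dr": [0,0,0]}])

```text
clock: 13.8
position: [573.8, -231.6, 30.2]
eef_rot: [0.001, 0.707, 0.707, 0.001]
force: [0.0, -0.2, 0.3]
grip_width: 62.0
```

```bash
python3 -c "
from h import *
look('k11')"
```

```text
[ 573.78263709 -231.63605788   30.20899105] 61.72433979184508 13.9 [256.19555826 231.35727569]
```

View pics/k11s.png

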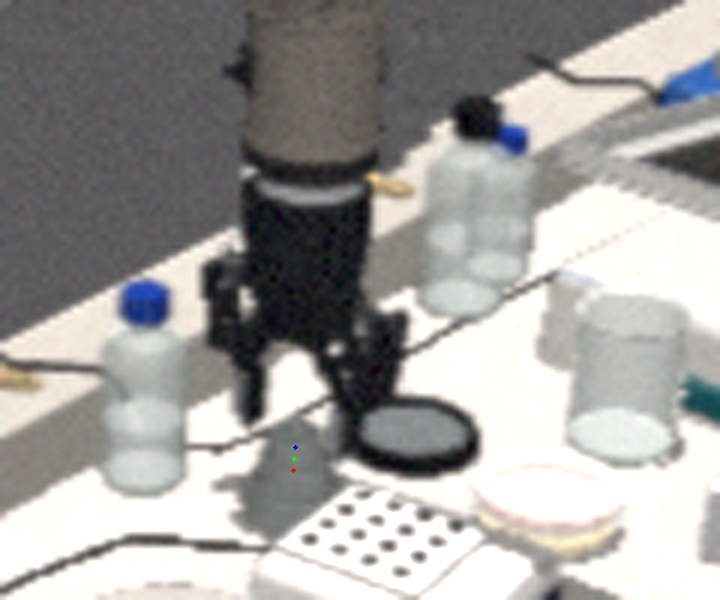

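View pics/k11w.png

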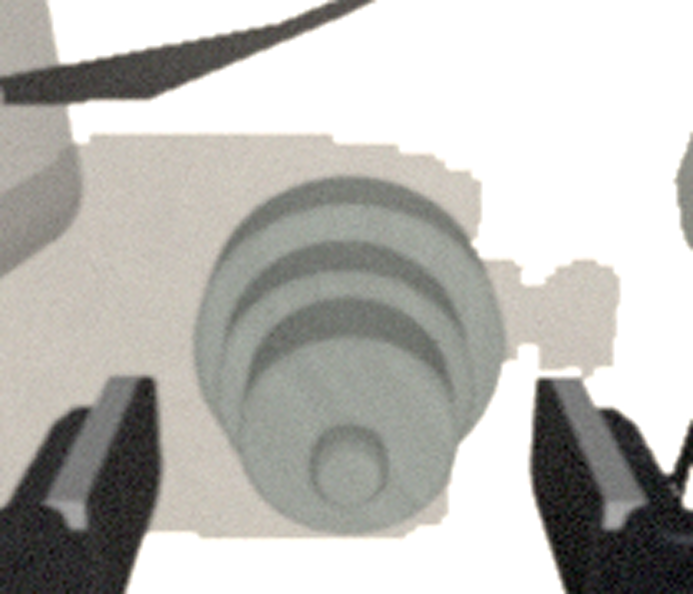

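Request:
play_rows(rows=[{"slide": [-0.0003,0.0004,0],"dr": [0,0,0]},{"slide": [0,0,0],"dr": [0,0,0]},{"slide": [0,0,0],"dr": [0,0,0]},{"slide": [0,0,0],"dr": [0,0,0]},{"slide": [0,0,0],"dr": [0,0,0]},{"slide": [0,0,0],"dr": [0,0,0]},{"slide": [0,0,0],"dr": [0,0,0]},{"slide": [0,0,0],"dr": [0,0,0]}], gripper=1, newtons=40)

```text
clock: 14.7
position: [572.9, -231.1, 29.8]
eef_rot: [0.001, 0.707, 0.707, 0.0]
force: [-0.6, 0.5, 4.4]
grip_width: 33.9
```

Request:
play_rows(rows=[{"slide": [0,0,0.004],"dr": [0,0,0]},{"slide": [0,0,0.008],"dr": [0,0,0]},{"slide": [0,0,0.01],"dr": [0,0,0]},{"slide": [0,0,0],"dr": [0,0,0]},{"slide": [0,0,0],"dr": [0,0,0]}])

```text
clock: 15.2
position: [572.6, -231.1, 51.4]
eef_rot: [0.0, 0.707, 0.707, 0.0]
force: [0.0, 0.1, -1.8]
grip_width: 33.9
```

```bash
python3 -c "
from h import *
look('k12')"
```

```text
[ 572.61306653 -231.13848226   51.35027582] 34.12391803317014 15.3 [256.86776811 232.22560474]
```

View pics/k12s.png

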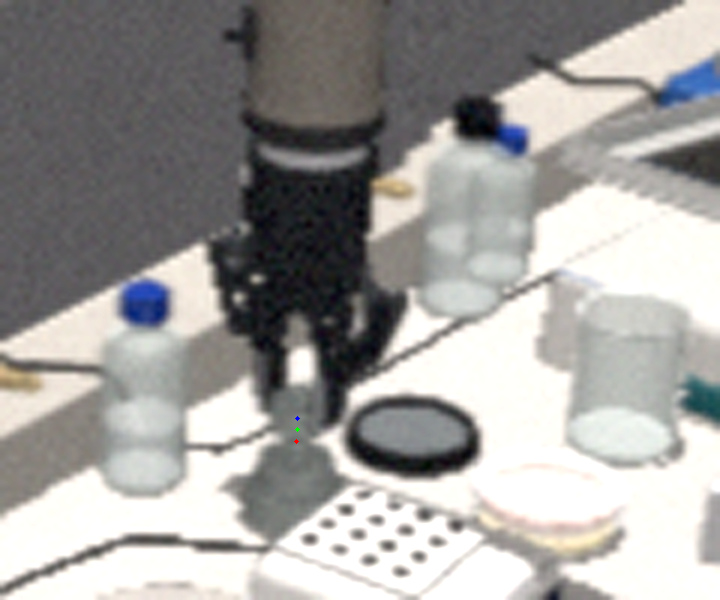

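View pics/k12w.png

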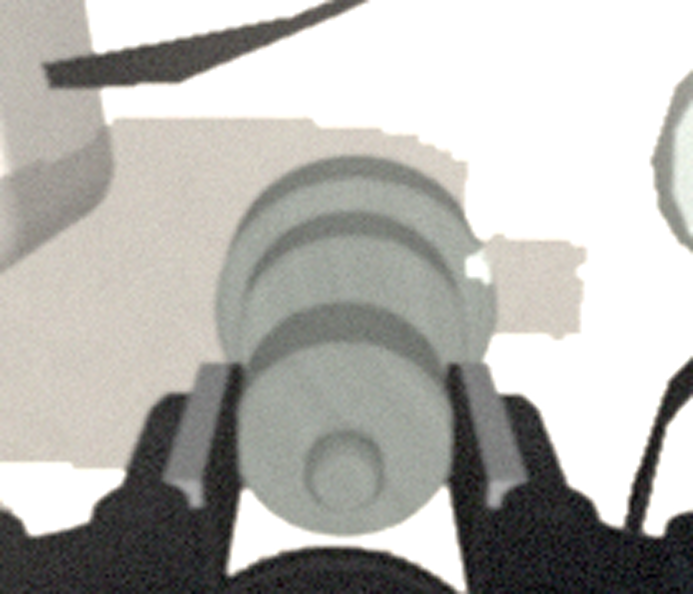

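Request:
play_rows(rows=[{"slide": [0,0,0.025],"dr": [0,0,0]},{"slide": [0,0,0.04],"dr": [0,0,0]},{"slide": [0,0,0.045],"dr": [0,0,0]},{"slide": [0,0,0.03],"dr": [0,0,0]},{"slide": [-0.0018,0.02,0.003],"dr": [0,0,0]},{"slide": [-0.003,0.035,0],"dr": [0,0,0]},{"slide": [-0.004,0.045,0],"dr": [0,0,0]},{"slide": [-0.004,0.045,0],"dr": [0,0,0]},{"slide": [-0.004,0.045,0],"dr": [0,0,0]},{"slide": [-0.004,0.045,0],"dr": [0,0,0]},{"slide": [-0.004,0.045,0],"dr": [0,0,0]},{"slide": [-0.004,0.045,0],"dr": [0,0,0]},{"slide": [-0.004,0.045,0],"dr": [0,0,0]},{"slide": [-0.004,0.045,0],"dr": [0,0,0]},{"slide": [-0.004,0.045,0],"dr": [0,0,0]},{"slide": [-0.0016,0.018,0],"dr": [0,0,0]},{"slide": [-0.0006,0.007,0],"dr": [0,0,0]},{"slide": [0,0,0],"dr": [0,0,0]},{"slide": [0,0,0],"dr": [0,0,0]},{"slide": [0,0,0],"dr": [0,0,0]}])

```text
clock: 17.3
position: [530.0, 251.7, 193.6]
eef_rot: [0.0, 0.708, 0.706, -0.0]
force: [0.4, -0.4, -1.5]
grip_width: 34.2
```

```bash
python3 -c "
from h import *
look('k13',o=(150,150))
potfit('p100',530,254,58)"
```

```text
[529.98068377 251.70267932 193.55927332] 34.34430268720662 17.4 [256.19984947 232.23157325]
exp [255.19650003 162.05313292]
[529.77696856 252.71236154 193.82204931] [195 102]
```

View pics/k13w.png

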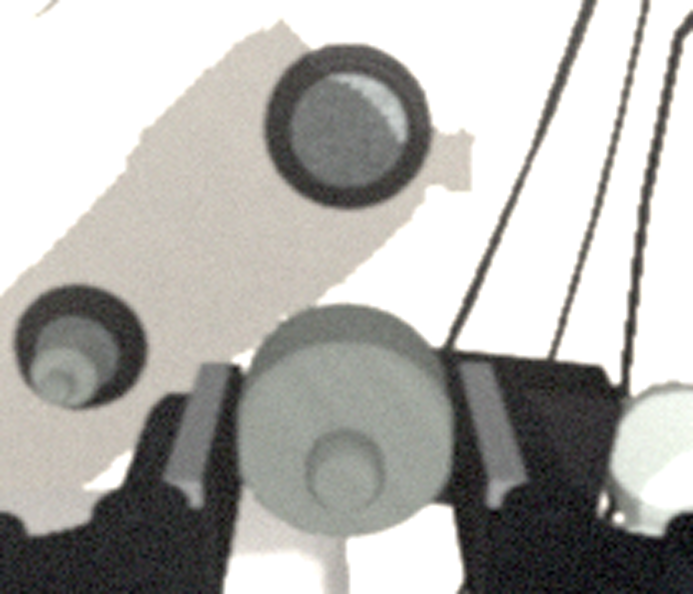

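View pics/p100o.png

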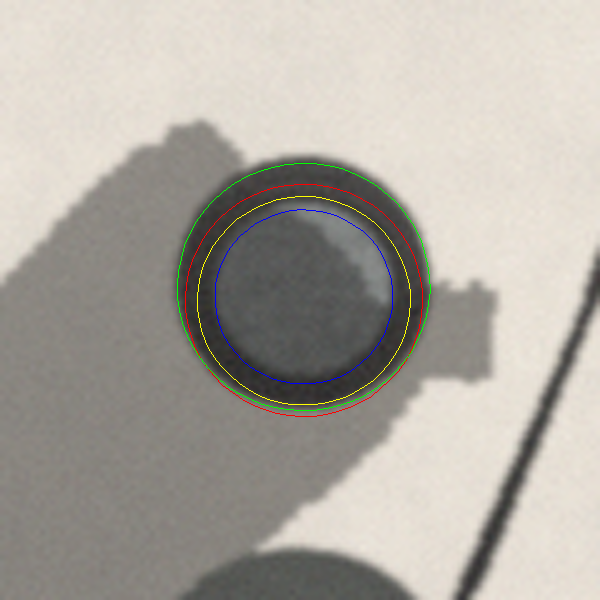

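Request:
play_rows(rows=[{"slide": [0.0002,0.0003,-0.02],"dr": [0,0,0]},{"slide": [0,0,-0.03],"dr": [0,0,0]},{"slide": [0,0,-0.035],"dr": [0,0,0]},{"slide": [0,0,-0.035],"dr": [0,0,0]},{"slide": [0,0,-0.03],"dr": [0,0,0]},{"slide": [0,0,-0.02],"dr": [0,0,0]},{"slide": [0,0,-0.008],"dr": [0,0,0]},{"slide": [0,0,0],"dr": [0,0,0]},{"slide": [0,0,0],"dr": [0,0,0]}])

```text
clock: 18.35
position: [530.4, 254.6, 16.8]
eef_rot: [0.0, 0.707, 0.707, 0.001]
force: [-0.4, -0.4, -1.2]
grip_width: 34.2
```

```bash
python3 -c "
from h import *
look('k14',o=(150,150))
potfit('p100b',530,254.7,58)"
```

```text
[530.36236045 254.62267779  16.82600112] 33.74183515459113 18.45 [255.65121552 231.40145959]
exp [255.04262105 229.21960384]
[530.50384493 254.74640067  17.16531374] [195 169]
```

View pics/k14w.png

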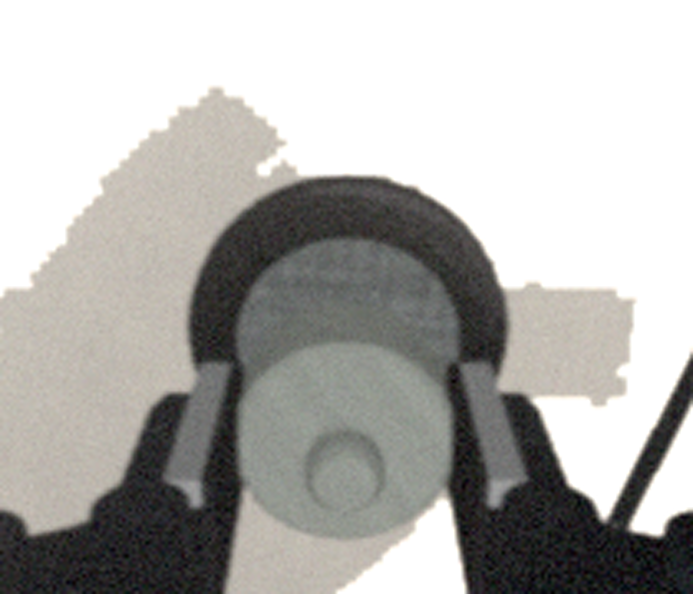

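View pics/p100bo.png

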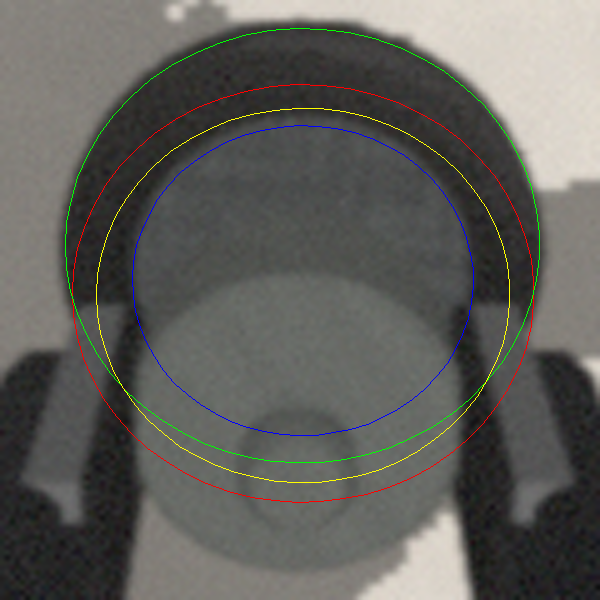

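```bash
python3 -c "
from h import *
print(back('wrist',(150+344/3.3,120+475/3.3),55.2),'bottom edge body',back('wrist',(254,120+538/3.3),45.2)+[0,18,0],'top edge',back('wrist',(254,120+340/3.3),45.2)-[0,18,0],r.read_state()['position'])"
```

```text
[529.30954964 256.62976035  55.2       ] bottom edge body [529.19070786 256.0738222   45.2       ] top edge [529.2217498  255.78981328  45.2       ] [530.50384493 254.74640067  17.16531374]
```

Request:
play_rows(rows=[{"slide": [0.0003,-0.0005,-0.005],"dr": [0,0,0]},{"slide": [0,0,-0.005],"dr": [0,0,0]},{"slide": [0,0,-0.003],"dr": [0,0,0]},{"slide": [0,0,-0.002],"dr": [0,0,0]},{"slide": [0,0,0],"dr": [0,0,0]},{"slide": [0,0,0],"dr": [0,0,0]}])

```text
clock: 19.1
position: [529.8, 253.8, 0.7]
eef_rot: [-0.0, 0.707, 0.707, -0.0]
force: [-0.9, 0.5, -0.8]
grip_width: 34.1
```

Request:
play_rows(rows=[{"slide": [0,0,-0.001],"dr": [0,0,0]},{"slide": [0,0,-0.001],"dr": [0,0,0]},{"slide": [0,0,0],"dr": [0,0,0]}])

```text
clock: 19.4
position: [530.0, 253.9, -1.1]
eef_rot: [0.0, 0.707, 0.707, 0.0]
force: [0.2, 0.4, -0.5]
grip_width: 34.0
```

Request:
play_rows(rows=[{"slide": [0,0,-0.0007],"dr": [0,0,0]},{"slide": [0,0,0],"dr": [0,0,0]}])

```text
clock: 19.6
position: [530.0, 253.9, -1.2]
eef_rot: [0.0, 0.707, 0.707, 0.0]
force: [-2.4, -1.7, 6.2]
grip_width: 34.2
```

Request:
play_rows(rows=[{"slide": [0,0,0],"dr": [0,0,0]},{"slide": [0,0,0],"dr": [0,0,0]},{"slide": [0,0,0],"dr": [0,0,0]},{"slide": [0,0,0.005],"dr": [0,0,0]},{"slide": [0,0,0.015],"dr": [0,0,0]},{"slide": [0,0,0.03],"dr": [0,0,0]},{"slide": [0,0,0.04],"dr": [0,0,0]},{"slide": [0,0,0.04],"dr": [0,0,0]},{"slide": [0,0,0.04],"dr": [0,0,0]},{"slide": [0,0,0.03],"dr": [0,0,0]},{"slide": [0,0,0],"dr": [0,0,0]},{"slide": [0,0,0],"dr": [0,0,0]},{"slide": [0,0,0],"dr": [0,0,0]}], gripper=-0.4)

```text
clock: 20.9
position: [529.2, 253.2, 197.6]
eef_rot: [-0.0, 0.707, 0.707, -0.001]
force: [-0.7, -0.0, 0.1]
grip_width: 59.7
```

```bash
python3 -c "
from h import *
look('k15',o=(150,150))
potfit('p100c',530,255.2,58)"
```

```text
[529.22370576 253.24484383 197.55068338] 60.02433894534335 21.0 [256.20103441 231.96499025]
exp [256.12358092 161.21790804]
[529.1861229  253.41881629 196.9714916 ] [196 101]
```

View pics/p100co.png

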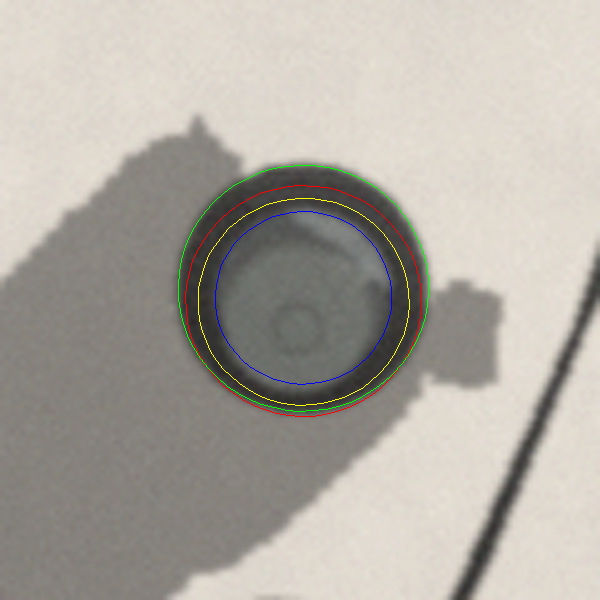

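View pics/k15s.png

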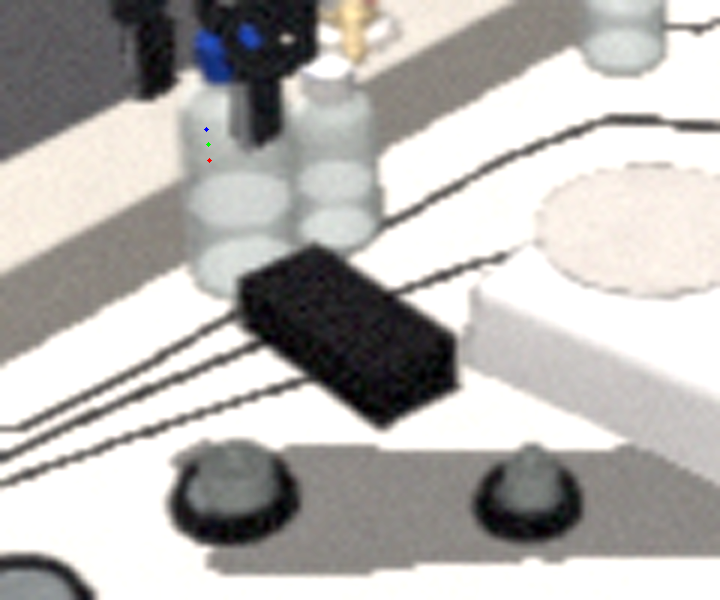

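Request:
play_rows(rows=[{"slide": [0.002,-0.022,0],"dr": [0,0,0]},{"slide": [0.0035,-0.04,0],"dr": [0,0,0]},{"slide": [0.004,-0.045,0],"dr": [0,0,0]},{"slide": [0.004,-0.045,0],"dr": [0,0,0]},{"slide": [0.004,-0.045,0],"dr": [0,0,0]},{"slide": [0.004,-0.045,0],"dr": [0,0,0]},{"slide": [0.004,-0.045,0],"dr": [0,0,0]},{"slide": [0.004,-0.045,0],"dr": [0,0,0]},{"slide": [0.004,-0.045,0],"dr": [0,0,0]},{"slide": [0.004,-0.045,0],"dr": [0,0,0]},{"slide": [0.0035,-0.04,0],"dr": [0,0,0]},{"slide": [0.002,-0.018,-0.01],"dr": [0,0,0]},{"slide": [0.0005,-0.006,-0.03],"dr": [0,0,0]},{"slide": [0,0,-0.04],"dr": [0,0,0]},{"slide": [0,0,-0.01],"dr": [0,0,0]},{"slide": [0,0,0],"dr": [0,0,0]},{"slide": [0,0,0],"dr": [0,0,0]}], gripper=-0.7)

```text
clock: 22.75
position: [574.4, -231.5, 109.2]
eef_rot: [0.0, 0.707, 0.708, 0.0]
force: [0.5, 0.6, 0.2]
grip_width: 72.4
```

```bash
python3 -c "
from h import *
C=(0,0,255);D=(0,255,0)
pile('q3',[(573.3,-232.5,50,12,C),(573.3,-232.5,40,47,C),(573.7,-233.5,22,62,D)])"
```

```text
(np.int64(199), np.int64(139)) [ 574.35031865 -231.48453444  109.16368845] 72.39397801675108 22.75
```

View pics/q3o.png

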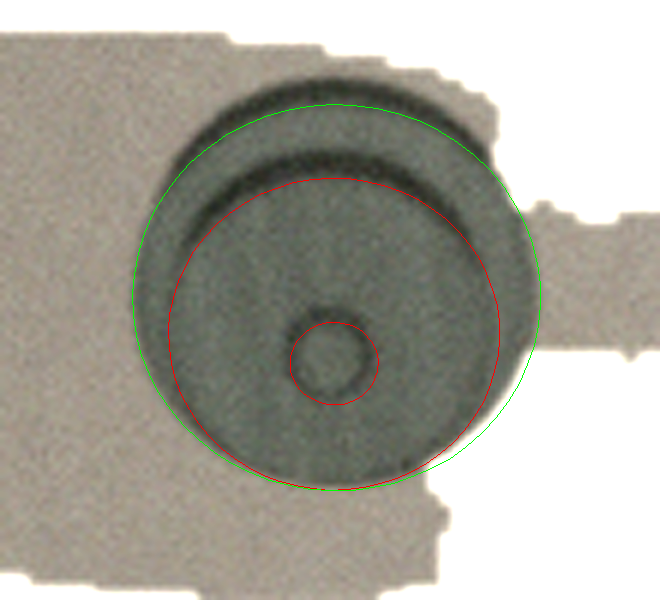

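Request:
play_rows(rows=[{"slide": [-0.001,-0.0005,-0.025],"dr": [0,0,0]},{"slide": [0,0,-0.03],"dr": [0,0,0]},{"slide": [0,0,-0.025],"dr": [0,0,0]},{"slide": [0,0,-0.013],"dr": [0,0,0]},{"slide": [0,0,-0.005],"dr": [0,0,0]},{"slide": [0,0,0],"dr": [0,0,0]},{"slide": [0,0,0],"dr": [0,0,0]}])

```text
clock: 23.5
position: [573.6, -233.0, 11.6]
eef_rot: [0.001, 0.707, 0.707, 0.001]
force: [0.1, 0.5, 0.3]
grip_width: 72.8
```

```bash
python3 -c "
from h import *
look('k16',o=(230,95))"
```

```text
[ 573.59301722 -232.97237784   11.59735072] 72.7806473114602 23.6 [256.37954338 231.46981467]
```

View pics/k16s.png

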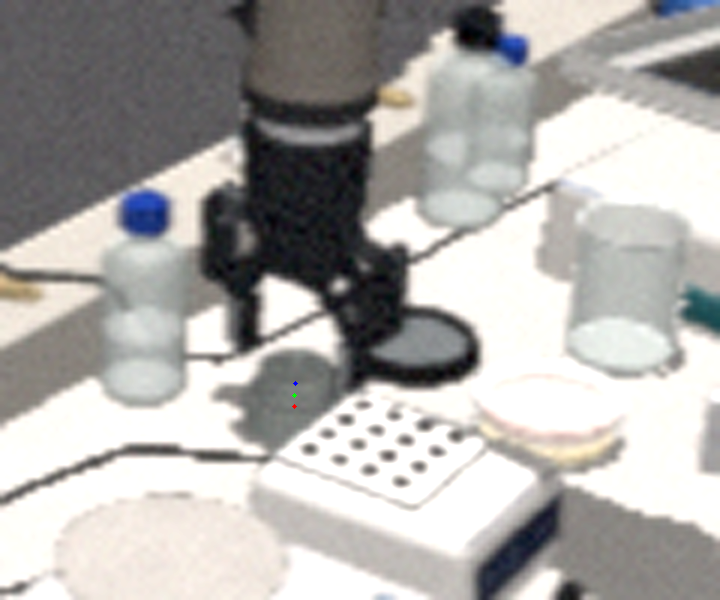

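View pics/k16w.png

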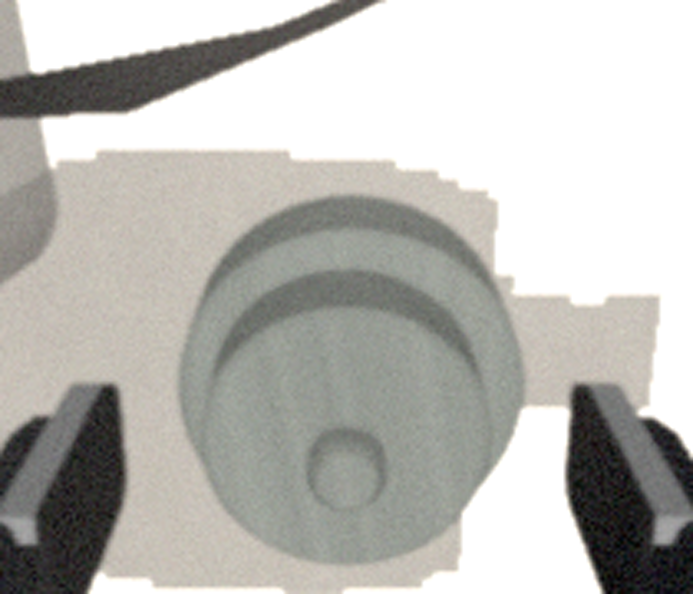

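Request:
play_rows(rows=[{"slide": [-0.0004,0.0005,-0.001],"dr": [0,0,0]},{"slide": [0,0,0],"dr": [0,0,0]},{"slide": [0,0,0],"dr": [0,0,0]},{"slide": [0,0,0],"dr": [0,0,0]},{"slide": [0,0,0],"dr": [0,0,0]},{"slide": [0,0,0],"dr": [0,0,0]},{"slide": [0,0,0],"dr": [0,0,0]},{"slide": [0,0,0],"dr": [0,0,0]}], gripper=1, newtons=50)

```text
clock: 24.4
position: [572.5, -232.3, 10.1]
eef_rot: [0.001, 0.707, 0.707, 0.0]
force: [-1.6, 0.8, 5.6]
grip_width: 45.1
```

Request:
play_rows(rows=[{"slide": [0,0,0.004],"dr": [0,0,0]},{"slide": [0,0,0.008],"dr": [0,0,0]},{"slide": [0,0,0.01],"dr": [0,0,0]},{"slide": [0,0,0],"dr": [0,0,0]},{"slide": [0,0,0],"dr": [0,0,0]}])

```text
clock: 24.9
position: [572.0, -232.3, 31.6]
eef_rot: [0.0, 0.707, 0.707, 0.0]
force: [-0.1, -0.7, -2.2]
grip_width: 44.7
```

```bash
python3 -c "
from h import *
look('k17',o=(230,95))"
```

```text
[ 571.9588315  -232.27470583   31.55135924] 45.07938862303136 25.0 [256.71858523 232.14858058]
```

View pics/k17s.png

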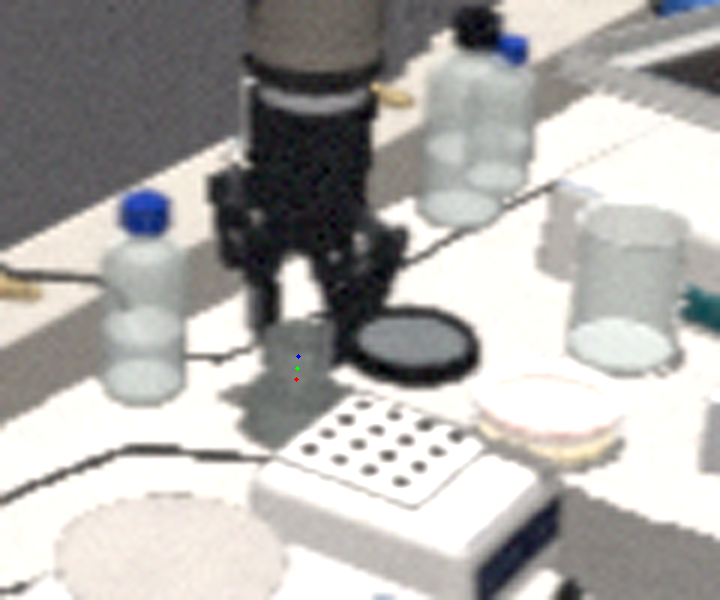

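View pics/k17w.png

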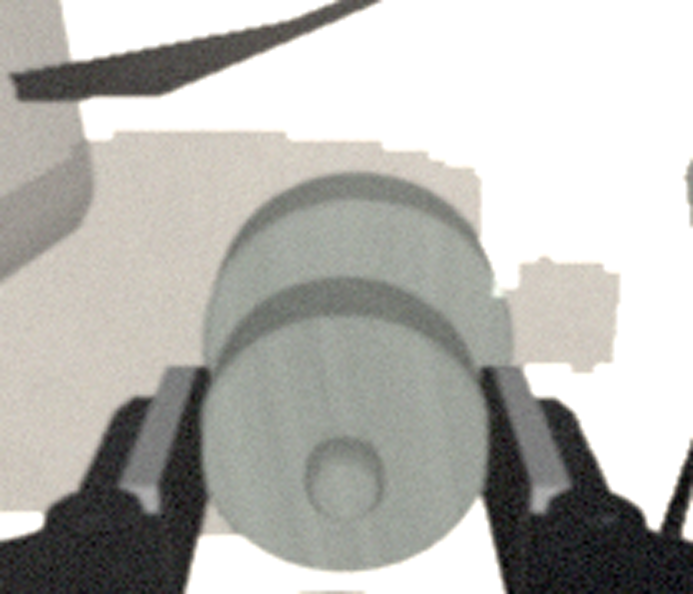

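Request:
play_rows(rows=[{"slide": [0,0,0.025],"dr": [0,0,0]},{"slide": [0,0,0.04],"dr": [0,0,0]},{"slide": [0,0,0.045],"dr": [0,0,0]},{"slide": [0,0,0.04],"dr": [0,0,0]},{"slide": [-0.001,0.02,0.01],"dr": [0,0,0]},{"slide": [-0.002,0.038,0],"dr": [0,0,0]},{"slide": [-0.0023,0.045,0],"dr": [0,0,0]},{"slide": [-0.0023,0.045,0],"dr": [0,0,0]},{"slide": [-0.0023,0.045,0],"dr": [0,0,0]},{"slide": [-0.0023,0.045,0],"dr": [0,0,0]},{"slide": [-0.0023,0.045,0],"dr": [0,0,0]},{"slide": [-0.0023,0.045,0],"dr": [0,0,0]},{"slide": [-0.0023,0.045,0],"dr": [0,0,0]},{"slide": [-0.0023,0.045,0],"dr": [0,0,0]},{"slide": [-0.0023,0.045,0],"dr": [0,0,0]},{"slide": [-0.0023,0.045,0],"dr": [0,0,0]},{"slide": [-0.0023,0.045,0],"dr": [0,0,0]},{"slide": [-0.0014,0.03,0],"dr": [0,0,0]},{"slide": [0,0.01,0],"dr": [0,0,0]},{"slide": [0,0,0],"dr": [0,0,0]}])

```text
clock: 27.0
position: [540.2, 362.8, 189.7]
eef_rot: [-0.001, 0.706, 0.708, -0.001]
force: [-0.6, 0.5, -1.9]
grip_width: 44.8
```

Request:
play_rows(rows=[{"slide": [0,0.012,0],"dr": [0,0,0]},{"slide": [0,0.004,0],"dr": [0,0,0]},{"slide": [0,0,0],"dr": [0,0,0]},{"slide": [0,0,0],"dr": [0,0,0]}])

```text
clock: 27.4
position: [542.6, 375.9, 191.1]
eef_rot: [0.0, 0.707, 0.707, -0.0]
force: [0.2, -0.3, -2.3]
grip_width: 45.2
```

```bash
python3 -c "
from h import *
look('k18',o=(110,160))
potfit('p200',542.5,378.3,69)"
```

```text
[542.58115226 375.94615947 191.09534534] 44.97459886588237 27.5 [255.9545624  231.38986373]
exp [254.98132001 162.00946145]
[542.58253294 376.03488448 191.18268177] [194 102]
```

View pics/k18w.png

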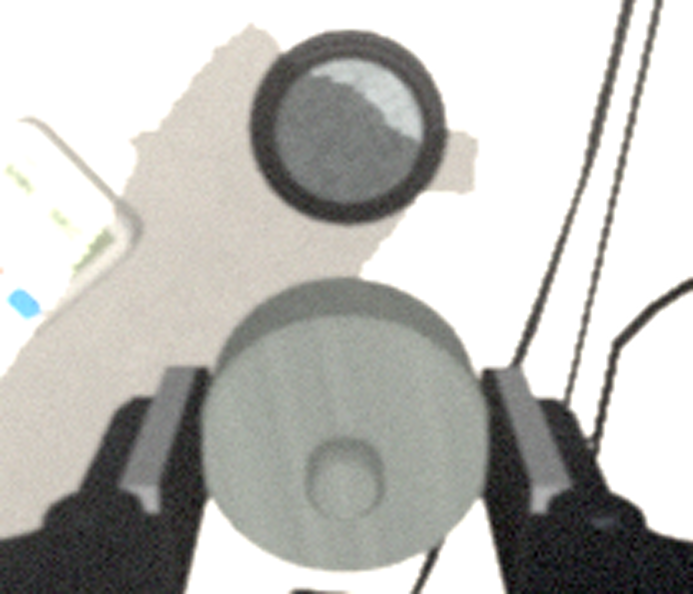

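View pics/p200o.png

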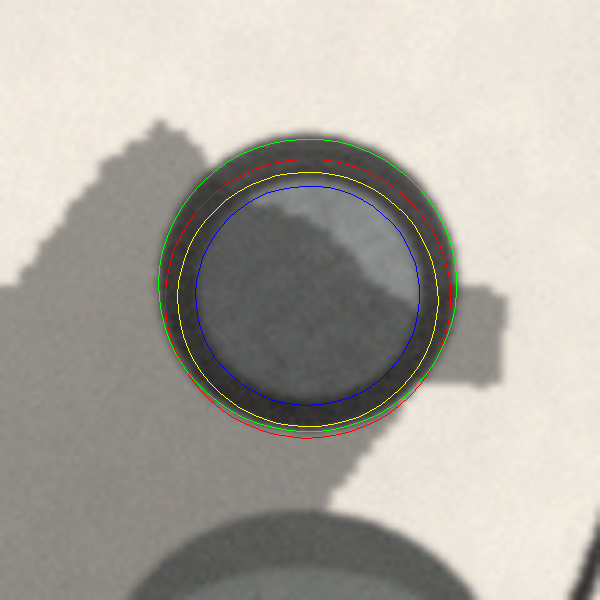

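Request:
play_rows(rows=[{"slide": [0,0.001,-0.02],"dr": [0,0,0]},{"slide": [0,0.0006,-0.03],"dr": [0,0,0]},{"slide": [0,0,-0.035],"dr": [0,0,0]},{"slide": [0,0,-0.035],"dr": [0,0,0]},{"slide": [0,0,-0.03],"dr": [0,0,0]},{"slide": [0,0,-0.02],"dr": [0,0,0]},{"slide": [0,0,-0.007],"dr": [0,0,0]},{"slide": [0,0,0],"dr": [0,0,0]},{"slide": [0,0,0],"dr": [0,0,0]},{"slide": [0,0,0],"dr": [0,0,0]}])

```text
clock: 28.55
position: [543.3, 379.2, 15.8]
eef_rot: [0.0, 0.707, 0.707, 0.001]
force: [0.0, 0.3, -2.5]
grip_width: 44.7
```

```bash
python3 -c "
from h import *
look('k19',o=(110,160))
potfit('p200b',542.5,378.9,69)"
```

```text
[543.28054354 379.17176893  15.81156854] 44.94010690195201 28.65 [256.5040231  231.35418216]
exp [255.22158997 230.40870475]
[542.8433951  378.77911158  15.22291894] [195 170]
```

View pics/k19w.png

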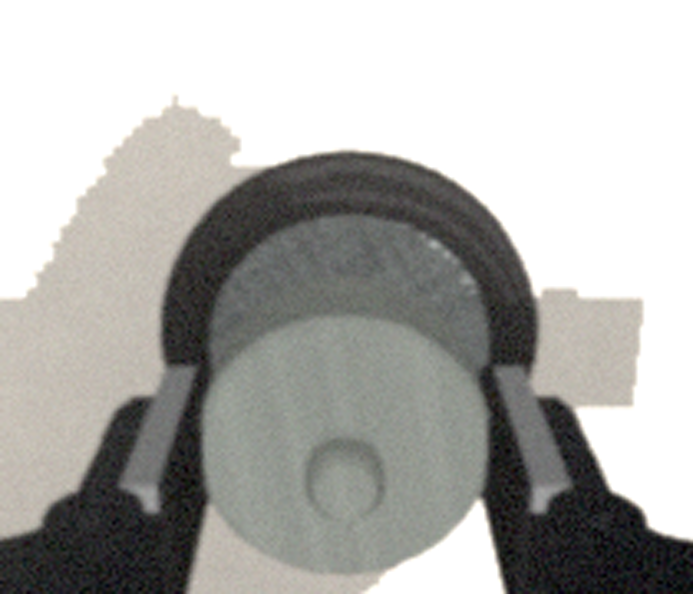

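View pics/p200bo.png

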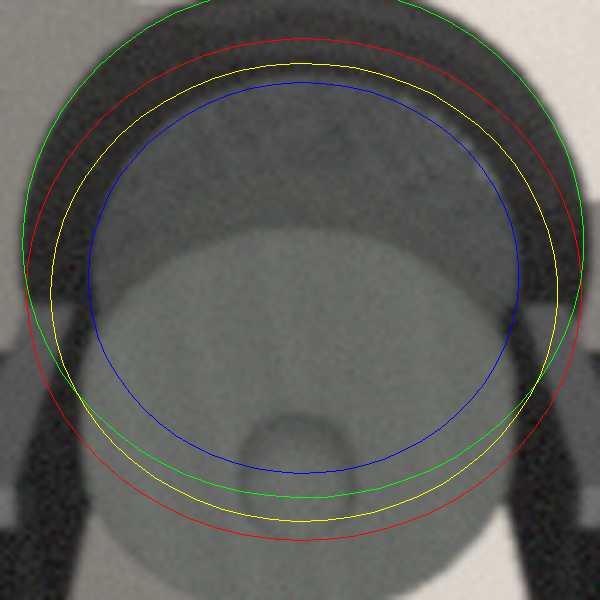

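```bash
python3 -c "
from h import *
T=r.read_state()['position'];z=T[2]+11.9+18
print('pot felt top', back('wrist',(255.5,120+214/3.3),9)-[0,27.5,0],[back('wrist',(150+u/3.3,120+330/3.3),9)[0] for u in (210,490)])
print('w edges y',back('wrist',(254,120+573/3.3),z)+[0,23.5,0],back('wrist',(254,120+314/3.3),z)-[0,23.5,0],[back('wrist',(150+u/3.3,120+430/3.3),z)[0] for u in (202,489)],T)"
```

```text
pot felt top [542.52081029 379.51763067   9.        ] [np.float64(516.0396070310551), np.float64(569.7635273378587)]
w edges y [541.5402278  380.22154991  45.12291894] [541.57619384 379.47091605  45.12291894] [np.float64(519.6602238404789), np.float64(564.1843302444688)] [542.8433951  378.77911158  15.22291894]
```

Request:
play_rows(rows=[{"slide": [0.0006,-0.0004,-0.005],"dr": [0,0,0]},{"slide": [0,0,-0.005],"dr": [0,0,0]},{"slide": [0,0,-0.003],"dr": [0,0,0]},{"slide": [0,0,-0.002],"dr": [0,0,0]},{"slide": [0,0,0],"dr": [0,0,0]},{"slide": [0,0,0],"dr": [0,0,0]}])

```text
clock: 29.3
position: [542.8, 378.0, -1.0]
eef_rot: [-0.0, 0.707, 0.707, -0.0]
force: [0.0, -0.1, -1.0]
grip_width: 44.8
```

Request:
play_rows(rows=[{"slide": [0,0,-0.001],"dr": [0,0,0]},{"slide": [0,0,0],"dr": [0,0,0]}])

```text
clock: 29.5
position: [542.9, 378.0, -1.9]
eef_rot: [0.0, 0.707, 0.707, 0.0]
force: [0.3, 1.0, -1.6]
grip_width: 45.0
```

Request:
play_rows(rows=[{"slide": [0,0,-0.0008],"dr": [0,0,0]},{"slide": [0,0,0],"dr": [0,0,0]}])

```text
clock: 29.7
position: [542.9, 377.9, -2.7]
eef_rot: [0.0, 0.707, 0.707, -0.0]
force: [0.8, 0.0, -2.2]
grip_width: 45.3
```

Request:
play_rows(rows=[{"slide": [0,0,-0.0006],"dr": [0,0,0]},{"slide": [0,0,0],"dr": [0,0,0]}])

```text
clock: 29.9
position: [542.9, 378.0, -2.8]
eef_rot: [0.0, 0.707, 0.707, 0.0]
force: [-2.0, -1.0, 4.4]
grip_width: 44.8
```

Request:
play_rows(rows=[{"slide": [0,0,0],"dr": [0,0,0]},{"slide": [0,0,0],"dr": [0,0,0]},{"slide": [0,0,0],"dr": [0,0,0]},{"slide": [0,0,0.005],"dr": [0,0,0]},{"slide": [0,0,0.015],"dr": [0,0,0]},{"slide": [0,0,0.03],"dr": [0,0,0]},{"slide": [0,0,0.04],"dr": [0,0,0]},{"slide": [0,0,0.04],"dr": [0,0,0]},{"slide": [0,0,0.04],"dr": [0,0,0]},{"slide": [0,0,0.03],"dr": [0,0,0]},{"slide": [0,0,0],"dr": [0,0,0]},{"slide": [0,0,0],"dr": [0,0,0]},{"slide": [0,0,0],"dr": [0,0,0]}], gripper=-0.7)

```text
clock: 31.2
position: [542.3, 377.4, 196.1]
eef_rot: [0.0, 0.707, 0.707, -0.001]
force: [-0.3, -0.6, -0.0]
grip_width: 72.5
```

```bash
python3 -c "
from h import *
look('k20',o=(110,160))
potfit('p200c',542.7,379,69)"
```

```text
[542.3291847  377.38775651 196.09508321] 72.5588063861717 31.3 [256.16866261 231.91760377]
exp [255.75515412 161.64752101]
[542.30420338 377.47657853 195.44951241] [195 101]
```

View pics/p200co.png

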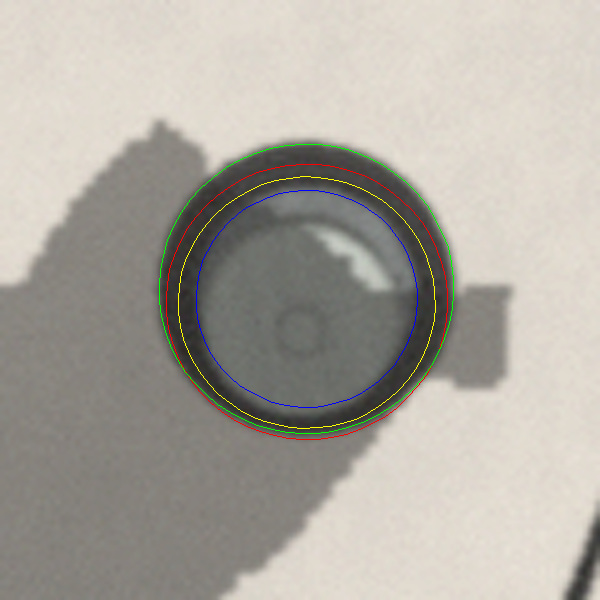

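View pics/k20s.png

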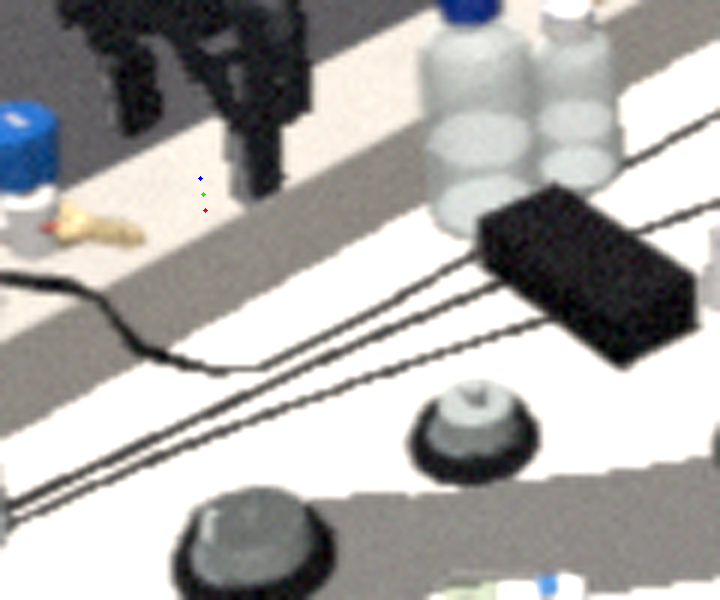

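Request:
play_rows(rows=[{"slide": [0.001,-0.022,0],"dr": [0,0,0]},{"slide": [0.002,-0.038,0],"dr": [0,0,0]},{"slide": [0.0023,-0.045,0],"dr": [0,0,0]},{"slide": [0.0023,-0.045,0],"dr": [0,0,0]},{"slide": [0.0023,-0.045,0],"dr": [0,0,0]},{"slide": [0.0023,-0.045,0],"dr": [0,0,0]},{"slide": [0.0023,-0.045,0],"dr": [0,0,0]},{"slide": [0.0023,-0.045,0],"dr": [0,0,0]},{"slide": [0.0023,-0.045,0],"dr": [0,0,0]},{"slide": [0.0023,-0.045,0],"dr": [0,0,0]},{"slide": [0.0023,-0.045,0],"dr": [0,0,0]},{"slide": [0.0023,-0.045,0],"dr": [0,0,0]},{"slide": [0.0023,-0.045,0],"dr": [0,0,0]},{"slide": [0.0017,-0.034,-0.005],"dr": [0,0,0]},{"slide": [0,-0.0175,-0.02],"dr": [0,0,0]},{"slide": [0,-0.005,-0.03],"dr": [0,0,0]},{"slide": [0,0,-0.035],"dr": [0,0,0]},{"slide": [0,0,-0.02],"dr": [0,0,0]},{"slide": [0,0,0],"dr": [0,0,0]},{"slide": [0,0,0],"dr": [0,0,0]}], gripper=-0.83)

```text
clock: 33.35
position: [572.8, -233.2, 86.6]
eef_rot: [-0.0, 0.707, 0.707, -0.0]
force: [0.1, -0.2, 0.6]
grip_width: 78.3
```

```bash
python3 -c "
from h import *
C=(0,0,255);D=(0,255,0)
pile('q4',[(572.8,-233.5,32,12,C),(572.8,-233.5,22,62,D)])
im=cv2.imread('pics/q4.png');cv2.imwrite('pics/q4b.png',np.clip(im.astype(float)*1.6,0,255).astype(np.uint8))"
```

```text
(np.int64(200), np.int64(140)) [ 572.82834728 -233.24241288   86.56610056] 78.26599035420352 33.35
```

View pics/q4o.png

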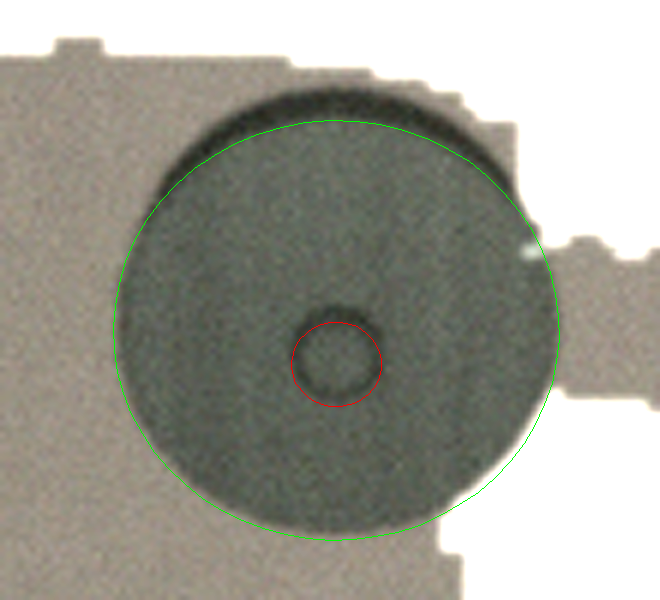

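View pics/q4b.png

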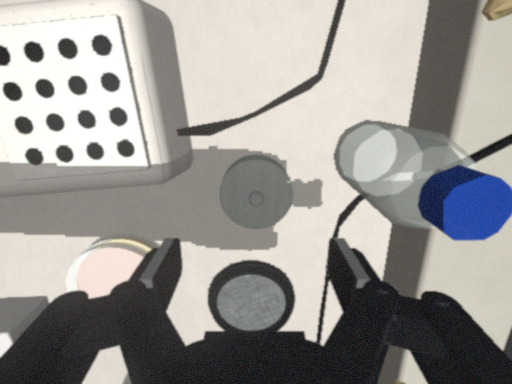

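Request:
play_rows(rows=[{"slide": [0,0,-0.025],"dr": [0,0,0]},{"slide": [0,0,-0.03],"dr": [0,0,0]},{"slide": [0,0,-0.023],"dr": [0,0,0]},{"slide": [0,0,-0.01],"dr": [0,0,0]},{"slide": [0,0,-0.003],"dr": [0,0,0]},{"slide": [0,0,0],"dr": [0,0,0]},{"slide": [0,0,0],"dr": [0,0,0]}])

```text
clock: 34.1
position: [574.1, -233.8, -2.8]
eef_rot: [0.001, 0.707, 0.707, 0.001]
force: [1.0, 0.1, -0.1]
grip_width: 78.1
```

```bash
python3 -c "
from h import *
look('k21',o=(230,95))"
```

```text
[ 574.06914872 -233.83037499   -2.75872951] 78.10113771048178 34.2 [256.47784126 231.63138174]
```

View pics/k21s.png

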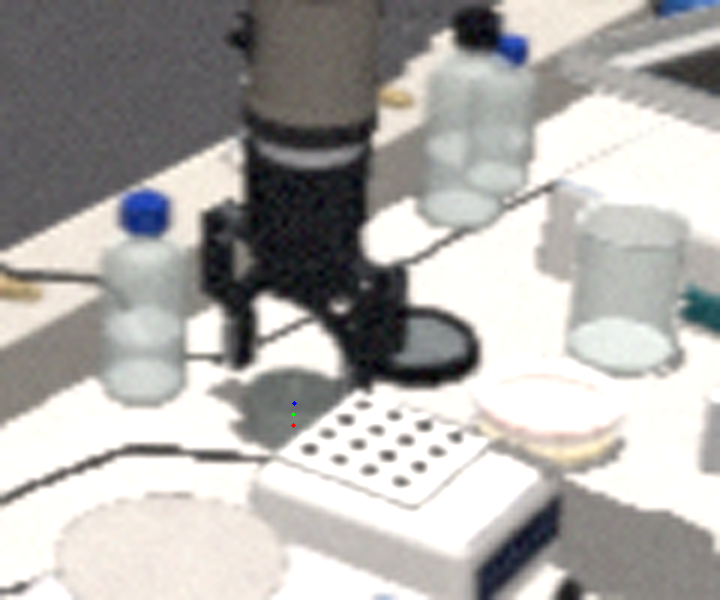

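View pics/k21w.png

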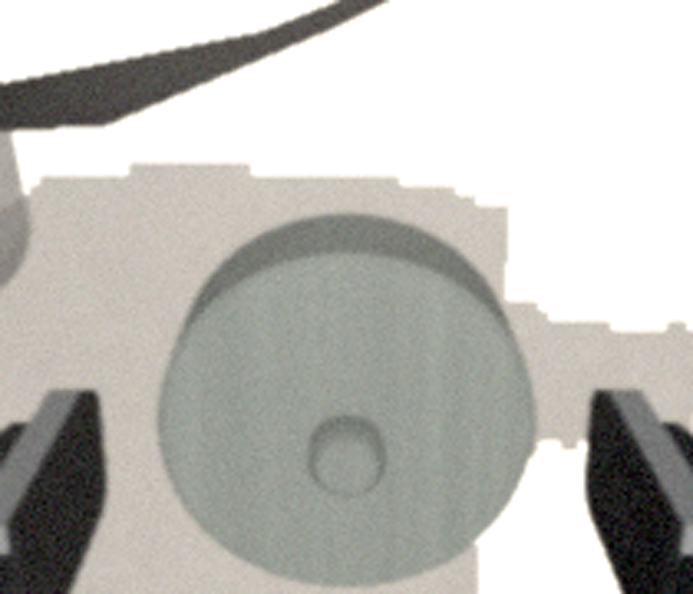

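Request:
play_rows(rows=[{"slide": [0,0.0003,-0.005],"dr": [0,0,0]},{"slide": [0,0,-0.003],"dr": [0,0,0]},{"slide": [0,0,0],"dr": [0,0,0]},{"slide": [0,0,0],"dr": [0,0,0]}])

```text
clock: 34.6
position: [572.7, -233.1, -12.5]
eef_rot: [-0.0, 0.707, 0.707, -0.0]
force: [0.1, -0.1, 0.5]
grip_width: 78.1
```

Request:
play_rows(rows=[{"slide": [0,0,0],"dr": [0,0,0]},{"slide": [0,0,0],"dr": [0,0,0]},{"slide": [0,0,0],"dr": [0,0,0]},{"slide": [0,0,0],"dr": [0,0,0]},{"slide": [0,0,0],"dr": [0,0,0]},{"slide": [0,0,0],"dr": [0,0,0]},{"slide": [0,0,0],"dr": [0,0,0]},{"slide": [0,0,0],"dr": [0,0,0]}], gripper=1, newtons=80)

```text
clock: 35.4
position: [573.8, -233.3, -11.2]
eef_rot: [0.001, 0.707, 0.707, 0.0]
force: [-2.1, -0.1, 5.9]
grip_width: 59.1
```

```bash
python3 -c "
from h import *
look('k22',o=(230,95))"
```

```text
[ 573.76333278 -233.3298495   -11.15095313] 59.17329318165456 35.5 [256.04996805 231.52772331]
```

View pics/k22s.png

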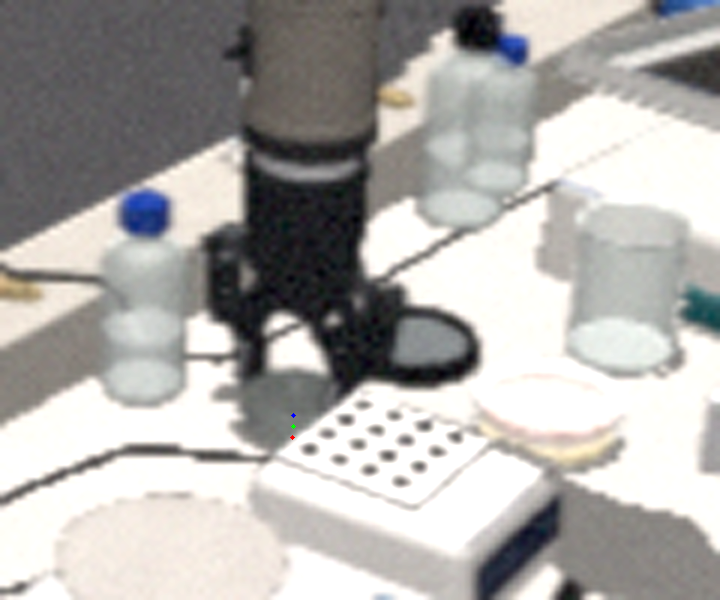

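View pics/k22w.png

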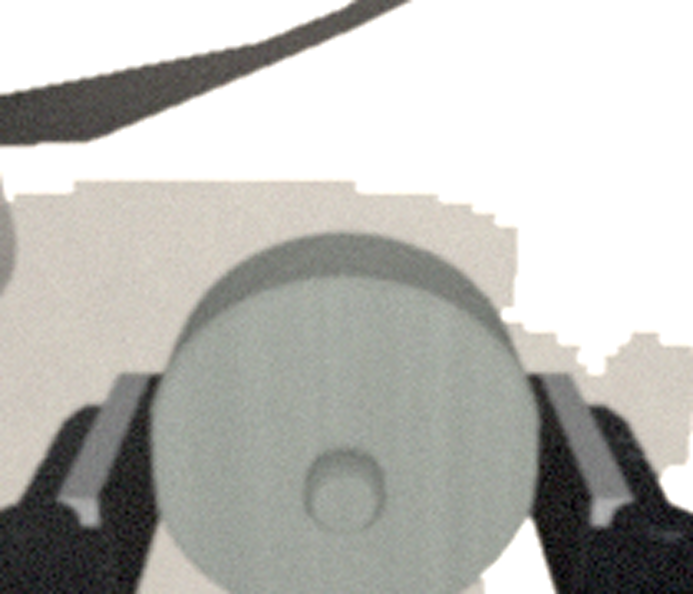

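Request:
play_rows(rows=[{"slide": [0,0,0.004],"dr": [0,0,0]},{"slide": [0,0,0.008],"dr": [0,0,0]},{"slide": [0,0,0.02],"dr": [0,0,0]},{"slide": [0,0,0.03],"dr": [0,0,0]},{"slide": [0,0,0.035],"dr": [0,0,0]},{"slide": [0,0,0.035],"dr": [0,0,0]},{"slide": [0,0,0.035],"dr": [0,0,0]},{"slide": [0,0,0.025],"dr": [0,0,0]},{"slide": [0,0,0.01],"dr": [0,0,0]},{"slide": [-0.0004,-0.01,0],"dr": [0,0,0]},{"slide": [-0.001,-0.022,0],"dr": [0,0,0]},{"slide": [-0.0014,-0.03,0],"dr": [0,0,0]},{"slide": [-0.0013,-0.03,0],"dr": [0,0,0]},{"slide": [-0.0008,-0.018,0],"dr": [0,0,0]},{"slide": [-0.0003,-0.0075,0],"dr": [0,0,0]},{"slide": [0,0,0],"dr": [0,0,0]},{"slide": [0,0,0],"dr": [0,0,0]},{"slide": [0,0,0],"dr": [0,0,0]}])

```text
clock: 37.3
position: [568.3, -348.4, 189.7]
eef_rot: [-0.0, 0.706, 0.708, 0.0]
force: [0.1, -0.0, -4.4]
grip_width: 59.1
```

```bash
python3 -c "
from h import *
look('k23',o=(250,60))
potfit('p500',568.3,-350.5,84)"
```

```text
[ 568.30591265 -348.43800623  189.66189791] 59.124654232020596 37.4 [256.19972809 230.28068515]
exp [255.15588764 165.40130943]
[ 568.08034353 -349.52812834  189.9530393 ] [195 105]
```

View pics/k23w.png

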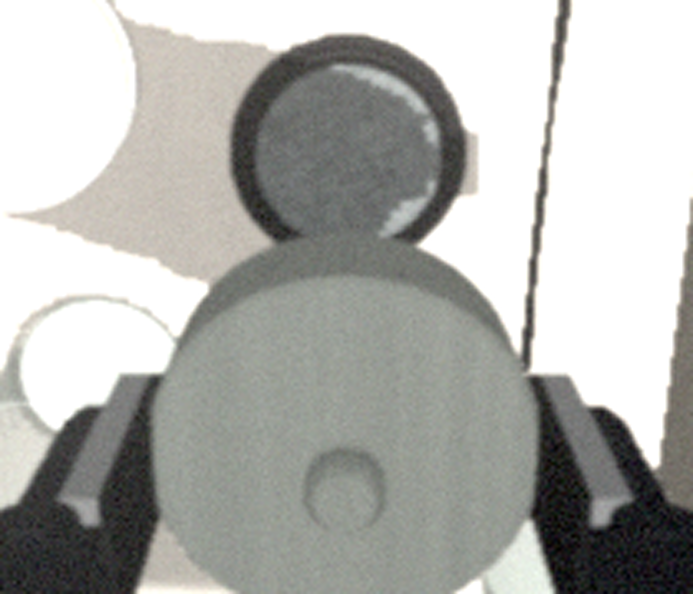

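View pics/p500o.png

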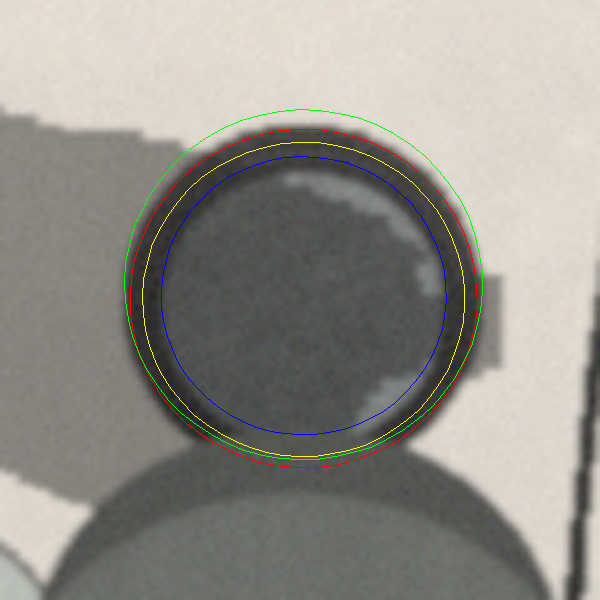

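Request:
play_rows(rows=[{"slide": [0,-0.002,-0.02],"dr": [0,0,0]},{"slide": [0,-0.001,-0.03],"dr": [0,0,0]},{"slide": [0,0,-0.035],"dr": [0,0,0]},{"slide": [0,0,-0.035],"dr": [0,0,0]},{"slide": [0,0,-0.03],"dr": [0,0,0]},{"slide": [0,0,-0.015],"dr": [0,0,0]},{"slide": [0,0,-0.005],"dr": [0,0,0]},{"slide": [0,0,0],"dr": [0,0,0]},{"slide": [0,0,0],"dr": [0,0,0]},{"slide": [0,0,0],"dr": [0,0,0]}])

```text
clock: 38.45
position: [568.9, -354.3, 21.6]
eef_rot: [0.002, 0.707, 0.707, 0.0]
force: [-0.4, -0.2, -4.9]
grip_width: 58.9
```

```bash
python3 -c "
from h import *
look('k24',o=(250,95))
potfit('p500b',568.2,-354,84)"
```

```text
[ 568.93210864 -354.33377187   21.59023139] 58.88013976125589 38.55 [256.86061296 232.09919709]
exp [255.59145515 226.12493353]
[ 568.21690893 -354.06010837   20.75621487] [195 166]
```

View pics/k24w.png

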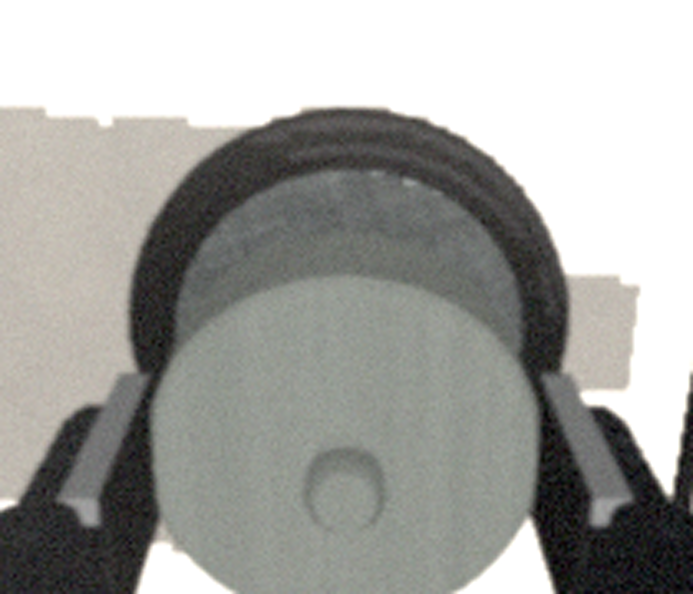

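View pics/k24s.png

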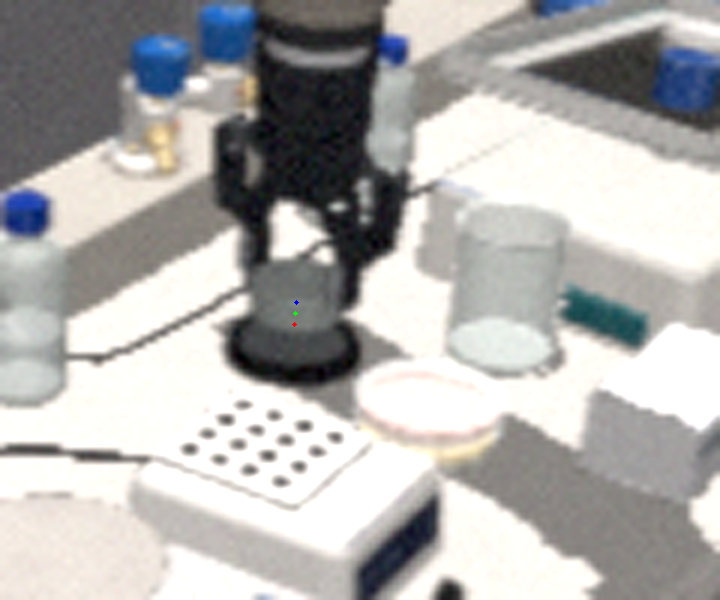

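```bash
python3 -c "
from h import *
T=r.read_state()['position'];z=T[2]+11.2+22
print('felt', back('wrist',(255.5,120+169/3.3),9)-[0,35,0],[back('wrist',(150+u/3.3,120+320/3.3),9)[0] for u in (177,523)])
print('foot', back('wrist',(255.5,120+108/3.3),6)-[0,45,0],'rim?')
print('w top',back('wrist',(255,120+275/3.3),z)-[0,31,0],[back('wrist',(150+u/3.3,120+430/3.3),z)[0] for u in (152,540)],'knob',back('wrist',(150+344/3.3,120+492/3.3),z+10),T)"
```

```text
felt [ 567.90966498 -353.75950659    9.        ] [np.float64(534.1153595942558), np.float64(602.5061018061032)]
foot [ 567.91735843 -352.79946935    6.        ] rim?
w top [ 567.41475938 -353.28699784   53.95621487] [np.float64(538.0374753101759), np.float64(596.6734476816888)] knob [ 567.02730077 -351.48613517   63.95621487] [ 568.21690893 -354.06010837   20.75621487]
```

View pics/p500bo.png

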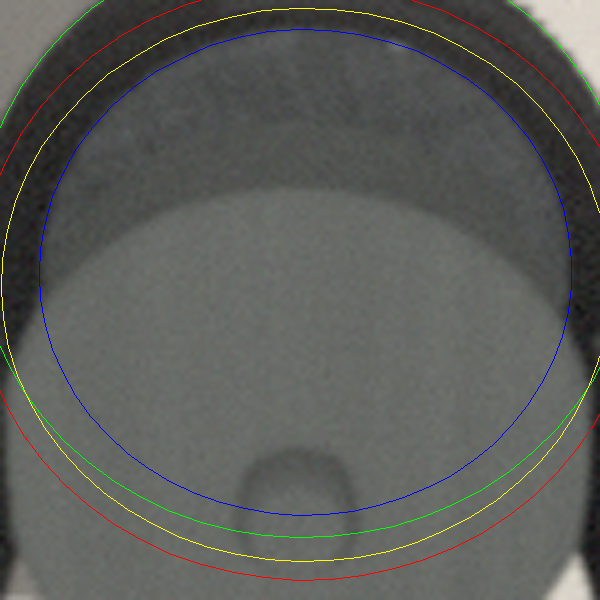

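Request:
play_rows(rows=[{"slide": [0.0005,-0.0003,-0.006],"dr": [0,0,0]},{"slide": [0,0,-0.006],"dr": [0,0,0]},{"slide": [0,0,-0.004],"dr": [0,0,0]},{"slide": [0,0,-0.002],"dr": [0,0,0]},{"slide": [0,0,-0.001],"dr": [0,0,0]},{"slide": [0,0,0],"dr": [0,0,0]},{"slide": [0,0,0],"dr": [0,0,0]}])

```text
clock: 39.3
position: [568.3, -354.0, 0.9]
eef_rot: [0.0, 0.707, 0.707, 0.0]
force: [-0.1, -0.9, -4.9]
grip_width: 59.2
```

Request:
play_rows(rows=[{"slide": [0,0,-0.001],"dr": [0,0,0]},{"slide": [0,0,0],"dr": [0,0,0]}])

```text
clock: 39.5
position: [568.2, -354.0, -0.2]
eef_rot: [0.0, 0.707, 0.707, 0.0]
force: [0.1, 1.1, -4.5]
grip_width: 58.7
```

Request:
play_rows(rows=[{"slide": [0,0,-0.0006],"dr": [0,0,0]},{"slide": [0,0,0],"dr": [0,0,0]}])

```text
clock: 39.7
position: [568.1, -354.0, -0.9]
eef_rot: [-0.0, 0.707, 0.707, -0.0]
force: [-0.0, -0.0, -4.8]
grip_width: 59.0
```

Request:
play_rows(rows=[{"slide": [0,0,-0.0008],"dr": [0,0,0]},{"slide": [0,0,0],"dr": [0,0,0]}])

```text
clock: 39.9
position: [568.1, -354.0, -1.8]
eef_rot: [-0.0, 0.707, 0.707, -0.0]
force: [0.1, -0.5, -5.6]
grip_width: 58.7
```

Request:
play_rows(rows=[{"slide": [0,0,-0.0006],"dr": [0,0,0]},{"slide": [0,0,0],"dr": [0,0,0]}])

```text
clock: 40.1
position: [568.2, -354.0, -2.0]
eef_rot: [0.0, 0.707, 0.707, -0.0]
force: [-1.6, 1.4, -1.9]
grip_width: 58.9
```

Request:
play_rows(rows=[{"slide": [0,0,-0.0004],"dr": [0,0,0]},{"slide": [0,0,0],"dr": [0,0,0]}])

```text
clock: 40.3
position: [568.2, -354.0, -2.1]
eef_rot: [0.0, 0.707, 0.707, -0.0]
force: [-3.2, 0.8, 4.0]
grip_width: 58.9
```

Request:
play_rows(rows=[{"slide": [0,0,0],"dr": [0,0,0]},{"slide": [0,0,0],"dr": [0,0,0]},{"slide": [0,0,0],"dr": [0,0,0]},{"slide": [0,0,0.005],"dr": [0,0,0]},{"slide": [0,0,0.015],"dr": [0,0,0]},{"slide": [0,0,0.03],"dr": [0,0,0]},{"slide": [0,0,0.04],"dr": [0,0,0]},{"slide": [0,0,0.04],"dr": [0,0,0]},{"slide": [0,0,0.04],"dr": [0,0,0]},{"slide": [0,0,0.04],"dr": [0,0,0]},{"slide": [0,0,0],"dr": [0,0,0]},{"slide": [0,0,0],"dr": [0,0,0]},{"slide": [0,0,0],"dr": [0,0,0]}], gripper=-0.85)

```text
clock: 41.6
position: [567.5, -353.8, 206.9]
eef_rot: [-0.001, 0.707, 0.707, -0.0]
force: [-1.0, -0.1, -0.7]
grip_width: 78.8
```

```bash
python3 -c "
from h import *
look('k25',o=(250,95))
potfit('p500c',568.3,-353.5,84)
t=r.camera('top');cv2.imwrite('pics/t2.png',t);a=cv2.imread('pics/top0.png')
for s,(x0,x1) in (('l',(90,250)),('r',(310,440))):
  cv2.imwrite(f'pics/t2{s}.png',np.vstack([cv2.resize(q[150:255,x0:x1],None,fx=2.8,fy=2.8,interpolation=2) for q in (a,t)]))
"
```

```text
[ 567.50777379 -353.75771547  206.91946026] 78.93624816490502 41.7 [256.31646739 232.28869903]
exp [256.16690853 161.27099506]
[ 567.43898193 -353.66180712  206.00106058] [196 101]
```

View pics/p500co.png

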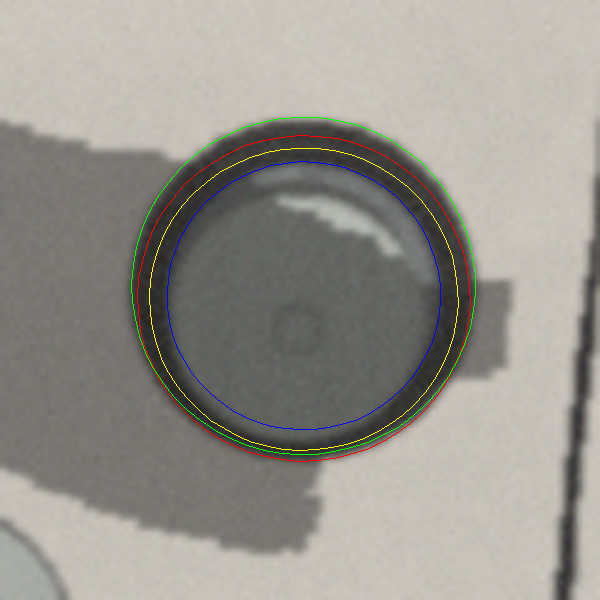

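View pics/k25s.png

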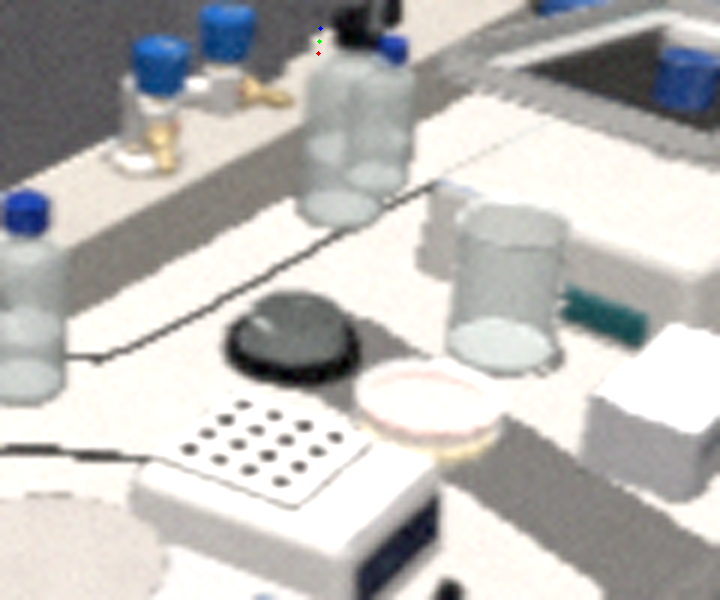

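View pics/t2l.png

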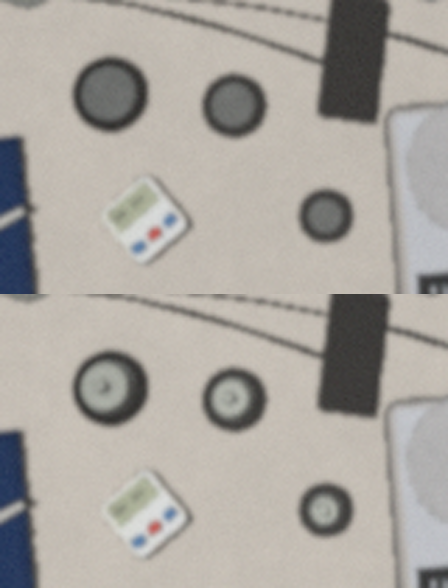

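View pics/t2r.png

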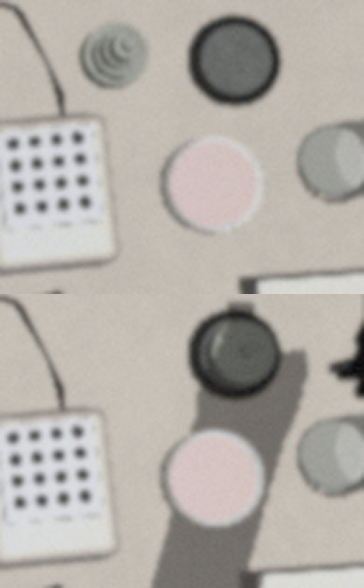

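```bash
python3 -c "
from plant import r
print(r.sign_off(), r.read_state()['clock'])"
```

```text
the job is handed in; nothing more can be done
the job is handed in; nothing more can be done
```

I took the pile apart one weight at a time and put each weight in its own base. I handed the job in at about 42 s of the 128 s allowed; hand-in gave no verdict.

**Last checks:** The last wrist, scene and top pictures show all four weights upright in the right wells. Just before the final lowering, the 100, 200 and 500 g weights measured within about 1.5 mm of the well centre. The 50 g weight measured about 2 mm off and was shifted about 1 mm towards centre. Each touched the felt within 0.4 mm of the height I predicted. The timer and dishes look unmoved, and the arm was clear at z ≈ 207 mm, touching nothing.

**What disagreed:**
- **Fingertips:** both cameras put the fingertips about 17–25 mm behind the reported tool point, depending on how far the jaws were open. The description says they stand 8 mm ahead of it. I set all grasp heights by the pictures.
- **Base positions:** the top and wrist cameras differed by about 2–3 mm, so I aligned each placing with the wrist camera.
- **50 g contact:** that weight was pressed on the felt with about 18 N for a moment, which I eased to about 10 N before letting go. The other three touched with about 4–6 N.

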